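# Clamp the instrument box for the drive

### The arm

A 7-joint arm with a two-finger parallel gripper is mounted at the origin on a cart in front of the work surface, level with it; the furniture and walls round the work are solid. World frame = base frame: x ahead of the robot, y to its left, z up, the work surface at z = 0. Lengths are in mm, angles in rad, forces in N, time in s.
With the tool pointing down it reaches from about 425 to 950 mm from the base axis. Payload 16.7 kg.
Tool frame: the origin (TCP) lies at the very end of the fingers, on their centre line; the grasp point (between the pads) lies 19 mm behind it; y points along the fingers, z is the direction in which the jaws open and shut, and the axes are right-handed (so a half turn about y gives the same grasp; the last joint's range is limited). The gripper opens to 94 mm and grips with 3 to 60 N. Pads are 16 mm wide; open, the fingers measure 119 mm over their backs; the gripper's body (75 mm by 177 mm) begins 78 mm behind the grasp point.
Start: joints at [-1.385, 0.426, 0.074, 1.606, -0.034, 1.111, -0.067], TCP at [221.794, 637.481, 205.467] pointing down, gripper open.
Joint ranges: [-2.85, 2.85], [-0.5, 2.14], [-1.23, 1.37], [0.21, 2.46], [-1.02, 4.16], [0.16, 2.05], [-2.73, 2.73]. Speed limits (rad/s): [1.89, 1.89, 2.39, 2.39, 3.01, 3.01, 3.01].

### API

Orientations are given as a unit quaternion [x, y, z, w].
In Python, from rig import manip gives the robot as it stands. The module is installed in compiled form; this text tells all that it offers.
- The arm moves only by the tool send_rows, never from a script. Its argument "commands" is a list of rows, each a list of 2 entries, a list of its own where there are three numbers: the shift along the world's x, y, z in mm, then the turn, a rotation vector about the world's x, y, z in degrees. In form: [[[dx, dy, dz], [rx, ry, rz]], ...]. A call has 1 to 12 rows; each row is the pose to reach, as a shift and turn from the pose commanded when the call began; what a row does not reach only later rows make up. A row lasts 1/8 s, in which the tool goes at most 62.5 mm and 10.7 degrees, less where a joint would pass 70% of its speed; a pose out of reach is approached as far as the arm can. A call with a gripper value outside its range is refused whole. "grip" is the closure, from -1 (fully open) to 1 (shut), set as the call begins (left out, the last holds). The fingers move at their own pace and stop on an object; the grip force is fixed at half the most. Time passes only in rows, so rows that repeat a pose let the fingers close. It gives the time, the measured TCP pose, the force and the opening at its end, in the units of the state.
- manip.read_state(): the state, without advancing time (a new reading comes with each control period).
- manip.capture(name): name is "scene" or "top"; returns (picture, depth): 480x640x3 uint8, blue, green, red; 480x640 float32, mm along the optical axis (not along the pixel's ray), 0 where there is no reading.
- manip.get_calibration(name): a dict with "K" (3x3 intrinsics, pixels), "R" (3x3) and "t" (3): a world point X has camera coordinates R X + t. Camera axes: x right, y down, z forward; pixel columns grow to the right and rows downward; lengths in mm; the calibration is good to about 2 mm. A picture is of the moment at which its call begins. get_calibration takes no time and is no camera call.
- manip.sign_off(): hands the job in, once; it reports no verdict.
The state is a dict: "time_s": time; "q": joint angles; "joint_vel": joint speeds; "effort": joint torques, N m; "ee_pos": TCP position; "ee_rot": TCP orientation; "contact_force": force on the tool from outside, world axes, zero at the start; "wrist_torque": the same for the moment, N m; "width": opening from 0.0 (shut) to 1.0 (fully open).
Only numpy, scipy, OpenCV 4.12 (cv2) and the standard library are available. Lean on these libraries where they do the work, as an engineer would, in place of code of your own. Each camera call takes 0.05 s, during which the arm holds its last target.

### The job

Get the instrument box ready for the drive: lift it by its wire loop onto the sloping travel cradle, flat on the bed and snug against both the lower blue ledge and the blue end stop. Then push the red handle of the toggle clamp all the way down past its dead centre, so that it stays down by itself and the rubber pad holds the box. Leave the bottles and the tape roll beside it alone.

Things in the scene. Friction and masses are not known exactly. Their poses are not given: they have to be found in the camera images.
- box_loop (a point): middle of the grip bar of the wire loop on the closed stainless instrument box. The bar is 5 mm thick (x) and 70 mm long (y), centred 59 mm above the box's underside, with 17 mm free between it and the flat lid. Axes are the box's: x across its short side, y along its long side, z up. Either long side may go down-slope.
- instrument_box: the instrument box, 76 x 196 x 62 mm with its loop, loose, 0.3 to 0.6 kg; origin on its underside, axes as box_loop's. Lid top 39 mm above the underside. Below the lid the body reaches from the bar 30 mm to -x, 35 mm to +x and 95 mm either way in y; lid rim and fittings stand out 2 to 4 mm more.
- bed_home (a point): point on the cradle's sloping metal bed right under the loop's bar when the box is home, 55 mm above the worktop. Axes: x up the slope (25 degrees, rising away from the robot), y level along the bed towards the clamp (to the robot's left), z square out of the bed. With the box home the bar is at x -2 to +2, y -2, z 59 mm here. The cradle is fixed.
- ledge_face (a point): middle of the inner face of the lower blue ledge, at the bed surface: x = -32, y = 0 mm in the bed_home frame (same axes). The ledge is 190 mm long along y and stands 17 mm out of the bed.
- stop_face (a point): middle of the inner face of the blue end stop, at the bed surface: x = +4, y = -97 mm in the bed_home frame (same axes). It is 60 mm long along x and stands 17 mm out of the bed.
- clamp_handle (a joint): angle of the clamp's red handle, rad: 0 = open (leaning 16 degrees from the bed's z towards its +y), growing as its tip is pushed outward and down towards the bed's +y. Dead centre 1.29, stop 1.42 (clamped, about parallel to the bed, along its +y). 1 to 3 N at the grip moves it, 5 to 10 N just before dead centre on a box; past that it snaps to the stop.
- handle_pivot (a point): pivot of the handle, fixed on the cradle at x = 0, y = 180, z = 29 mm in the bed_home frame; same axes. The handle swings in this frame's y-z plane.
- handle_grip (a point): point on the centre line of the red handle, 95 mm from its pivot; the red grip is a round bar of 17 mm diameter, 55 to 127 mm from the pivot.
- clamp_pad: rubber pad, 21 mm diameter, on a sprung spindle at the end of the clamp arm; origin at the centre of its pressing face. The arm follows the handle: open, it leans back beyond the box's end; clamped, the pad presses on the lid 68 mm from bed_home along its +y with about 25 N.
- bottle_white: bystander: white plastic bottle with screw cap, 61 mm diameter, 150 mm tall, origin under its base
- bottle_brown: bystander: amber glass bottle with black cap, 60 mm diameter, 142 mm tall, origin under its base
- tape_roll_c: bystander: whitish tape roll standing on end, 33 mm diameter, 60 mm tall, origin under its base
There are look-alikes about, which are no part of the job. What is shaped like the instrument_box but pink is not meant.

How it is judged (in metres and radians):
On the way:
1. the box lies flat on the bed, snug against ledge and end stop, with the clamp still open (x of box_loop in the frame of bed_home between -0.007 and 0.008 m and y of box_loop in the frame of bed_home between -0.007 and 0.008 m and z of box_loop in the frame of bed_home between 0.054 and 0.064 m and angle between the z axis of box_loop and the z axis of bed_home, either way round below 0.09 rad and angle between the y axis of box_loop and the y axis of bed_home, either way round below 0.08 rad and value of joint clamp_handle below 0.6 rad and linear speed of instrument_box below 0.02 m/s), for 0.2 s.
At the end, for the whole second after the job is handed in: Box at rest flat on the bed (within 5 degrees), its bar within 7 mm (8 mm up-slope or towards the clamp) of its home place against ledge and end stop, long side within 4.5 degrees; handle past centre and staying down (above 1.36 rad); pad pressing on the box with more than 8 N (x of box_loop in the frame of bed_home between -0.007 and 0.008 m and y of box_loop in the frame of bed_home between -0.007 and 0.008 m and z of box_loop in the frame of bed_home between 0.054 and 0.064 m and angle between the z axis of box_loop and the z axis of bed_home, either way round below 0.09 rad and angle between the y axis of box_loop and the y axis of bed_home, either way round below 0.08 rad and value of joint clamp_handle above 1.36 rad and contact force between clamp_pad and instrument_box above 8 N and linear speed of instrument_box below 0.02 m/s); the robot touches nothing.
It fails at once if a bystander (white bottle, brown bottle or tape roll) is shifted by more than 25 mm (distance of any of bottle_white, bottle_brown, tape_roll_c from where it was at the start of the episode above 0.025 m).
It also fails if it takes over 58 s, if anything falls off the work surface, if the arm or the gripper's body presses on something with over 40 N, if the wrist force passes 120 N, or if a joint passes its speed limit or range.

## Working session

There is one attempt and no reset: what is moved stays moved. The work goes in short steps, Python scripts to look and compute and a tool call to move; the robot and the scene stay as the last step left them, time stands still between calls to the robot, and variables do not carry over. Pictures are saved under pics/ and viewed, and the job is handed in when it is done.

Besides the shell and the picture viewer there is one more tool, called after "Emit:" as name(argument=value, ...), one argument or row to a line, values as JSON. send_rows: Moves the arm, as the interface text tells. Its arguments: {"type":"object","properties":{"commands":{"type":"array","items":{"type":"array"}},"grip":{"type":"number"}},"required":["commands"]}

```bash
ls; mkdir -p pics
python3 - <<'E'
from rig import manip
import cv2,numpy as np
s=manip.read_state();print(s)
for n in("scene","top"):
    p,d=manip.capture(n);cv2.imwrite(f"pics/{n}0.png",p);np.save(f"{n}0.npy",d)
    c=manip.get_calibration(n);print(n,c)
E
```

```text
pics
{'time_s': 0.0, 'q': array([-1.38550267,  0.42672826,  0.07381231,  1.60661557, -0.03410002,
        1.11079446, -0.0671489 ]), 'joint_vel': array([ 5.15321719e-04, -3.20106932e-05, -5.25711434e-04,  6.84302071e-04,
        7.32965791e-04,  5.30266723e-04, -1.77442821e-03]), 'effort': array([ 1.21381112e-03, -9.35840750e+01,  3.66728425e+00, -4.54203916e+01,
       -4.88618854e-02,  2.03469337e-02,  1.39173617e-04]), 'ee_pos': array([221.6481689 , 637.10021647, 204.77318062]), 'ee_rot': array([ 0.69767256, -0.11787939,  0.11778322, -0.69676722]), 'contact_force': array([ 0.70363162, -0.39093222, -0.1478528 ]), 'wrist_torque': array([-0.01471453,  0.02516984, -0.02863911]), 'width': 1.0024777522008317}
scene {'K': array([[568.56641941,   0.        , 313.70408459],
       [  0.        , 568.56641941, 233.28178189],
       [  0.        ,   0.        ,   1.        ]]), 'R': array([[-0.75992573, -0.64960363,  0.02297835],
       [-0.29979824,  0.31890844, -0.89912092],
       [ 0.57674422, -0.69015399, -0.43709675]]), 't': array([ 536.70872623,  216.4492172 , 1594.48198215])}
top {'K': array([[445.81999063,   0.        , 320.91346789],
       [  0.        , 445.81999063, 247.01992165],
       [  0.        ,   0.        ,   1.        ]]), 'R': array([[ 0.13855124, -0.99022148,  0.01627774],
       [-0.77029247, -0.11808029, -0.62666303],
       [ 0.62245728,  0.07428632, -0.77912032]]), 't': array([  74.59534443,  531.54663716, 1463.54036423])}
```

View pics/scene0.png

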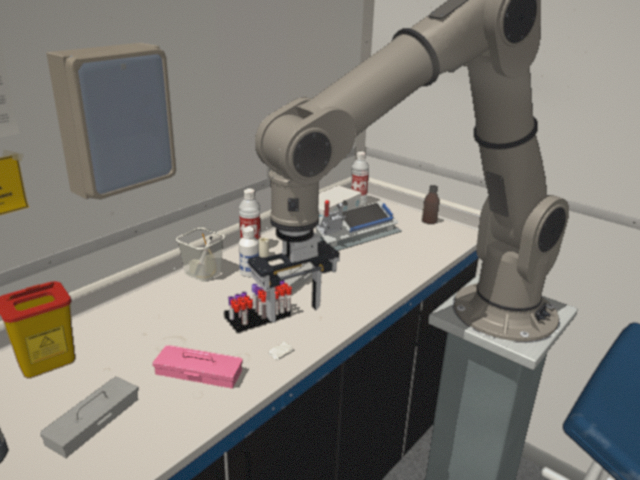

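View pics/top0.png

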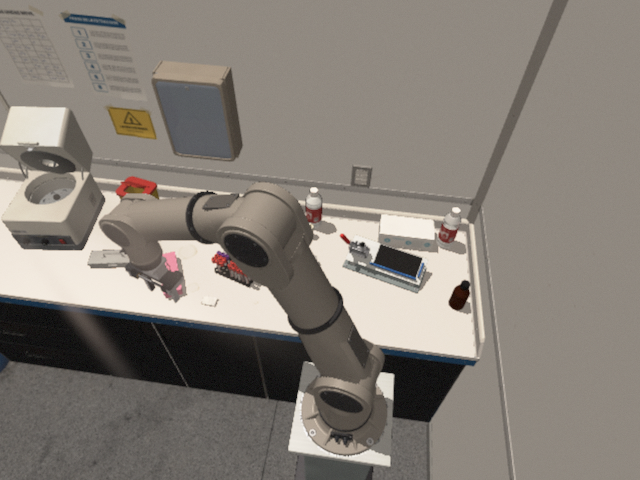

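The scene picture shows two boxes of the right shape. One is grey and steel-coloured at scene (90,415) / top (110,258), the other pink at scene (198,366). The grey one fits the stainless box, since pink is excluded. The cradle is at scene (355,222) / top (388,265), with the red handle at top (345,238). Next I enlarge crops to confirm and measure.

```bash
cat > h.py <<'E'
from rig import manip
import numpy as np,cv2
def cal(n):
    c=manip.get_calibration(n);return c["K"],c["R"],c["t"]
def cloud(n,d):
    K,R,t=cal(n);v,u=np.mgrid[0:480,0:640]
    P=np.stack([(u-K[0,2])*d/K[0,0],(v-K[1,2])*d/K[1,1],d],-1)
    W=(P-t)@R; W[d<=0]=np.nan
    return W
def proj(n,X):
    K,R,t=cal(n);c=R@np.asarray(X,float)+t;p=K@c;return p[:2]/p[2]
E
python3 - <<'E'
from h import *
s=cv2.imread("pics/scene0.png");t=cv2.imread("pics/top0.png")
a=cv2.resize(s[365:465,30:150],None,fx=3.3,fy=3.3,interpolation=cv2.INTER_CUBIC)
b=cv2.resize(t[220:310,330:480],None,fx=2.66,fy=2.66,interpolation=cv2.INTER_CUBIC)
c=cv2.resize(s[170:260,300:450],None,fx=2.66,fy=2.66,interpolation=cv2.INTER_CUBIC)
d=cv2.resize(t[235:285,80:190],None,fx=3.6,fy=3.6,interpolation=cv2.INTER_CUBIC)
o=np.zeros((600,800,3),np.uint8)
def put(im,y,x):
    im=im[:300,:400];o[y:y+im.shape[0],x:x+im.shape[1]]=im
put(a,0,0);put(b,0,400);put(c,300,400);put(d,300,0)
cv2.imwrite("pics/crop0.png",o)
for n in("scene","top"):
    W=cloud(n,np.load(n+"0.npy"))
    np.save(n+"W.npy",W)
    print(n)
    for (u,v) in ([(90,415),(95,402),(355,222),(330,210),(198,360),(432,205),(265,245),(249,250),(360,190)] if n=="scene" else [(110,258),(100,258),(398,262),(345,238),(458,295),(450,228),(313,205),(310,235)]):
        print(u,v,W[v,u].round(0))
E
```

```text
scene
90 415 [451. 997.  35.]
95 402 [474. 972.  38.]
355 222 [599. -95.  51.]
330 210 [ 718. -102.   58.]
198 360 [423. 743.  39.]
432 205 [ 446. -353.   81.]
265 245 [712. 236.  45.]
249 250 [659. 354.  91.]
360 190 [ 757. -339.   58.]
top
110 258 [nan nan nan]
100 258 [ 446. 1035.   34.]
398 262 [ 589. -151.   58.]
345 238 [590.  67. 165.]
458 295 [ 442. -370.   94.]
450 228 [ 728. -342.  139.]
313 205 [759. 217. 150.]
310 235 [ 97. 125. 746.]
```

View pics/crop0.png

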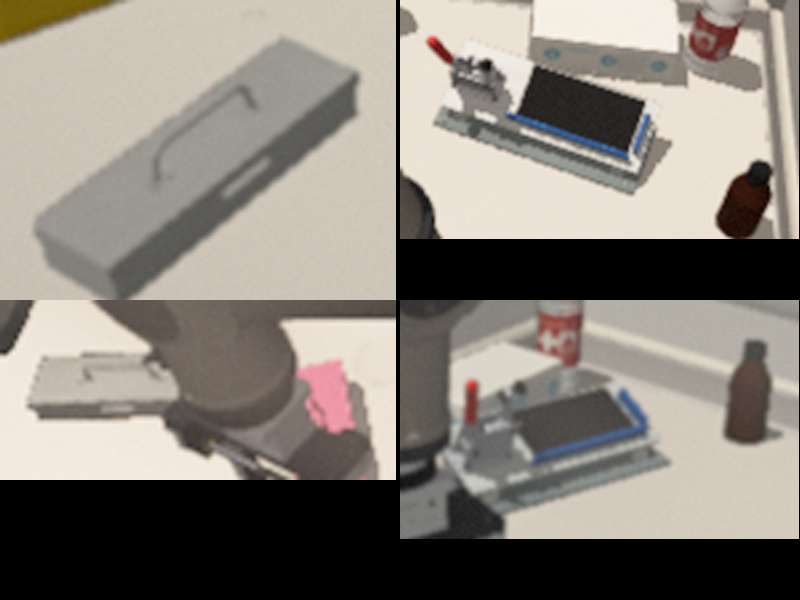

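The crop shows a matt grey box with a loop. However, it lies about 1.09 m from the base, outside the stated reach, and the arm hides a good part of the bench next to the white bottle and tape roll. I'll measure this box first, then move the arm aside for a clear view.

Run:
```python
from h import *
W=np.load("sceneW.npy")
m=np.zeros((480,640),bool);m[370:460,35:145]=1
P=W[m];P=P[np.isfinite(P).all(1)]
for lo,hi in((20,45),(45,75)):
    Q=P[(P[:,2]>lo)&(P[:,2]<hi)]
    print(len(Q),cv2.minAreaRect(Q[:,:2].astype(np.float32)) if len(Q)>3 else 0)
print(np.percentile(P[:,2],[5,50,90,97,100]))
for n in("scene","top"): print(n,proj(n,[221.6,637,205]),proj(n,[0,0,0]))
# visible coverage of the table: occupancy map
import glob
o=np.full((500,1300),255,np.uint8)
occ=np.zeros_like(o)
for n in("scene","top"):
    W=np.load(n+"W.npy").reshape(-1,3);W=W[np.isfinite(W).all(1)]
    W=W[(W[:,0]>350)&(W[:,0]<848)&(W[:,1]>-448)&(W[:,1]<1148)&(W[:,2]<250)&(W[:,2]>-15)]
    for x,y,z in W:
        r=int(849-x);c=int((1148-y)*0.8)
        cv2.circle(occ,(c,r),2,int(60+min(z,190)),-1)
cv2.imwrite("pics/occ0.png",cv2.resize(cv2.applyColorMap(occ,cv2.COLORMAP_TURBO),(800,310)))
```

```text
2776 ((550.2021484375, 1005.7456665039062), (257.0426940917969, 200.319580078125), 13.018196105957031)
102 ((463.7259521484375, 987.1565551757812), (11.388834953308105, 76.53572845458984), 10.672694206237793)
[-2.94943903  0.84053711 37.13406332 38.92977458 63.80808188]
scene [294.27090052 313.74415327] [505.08571333 310.4640629 ]
top [164.58944757 294.07461066] [343.63651439 408.93832349]
```

View pics/occ0.png

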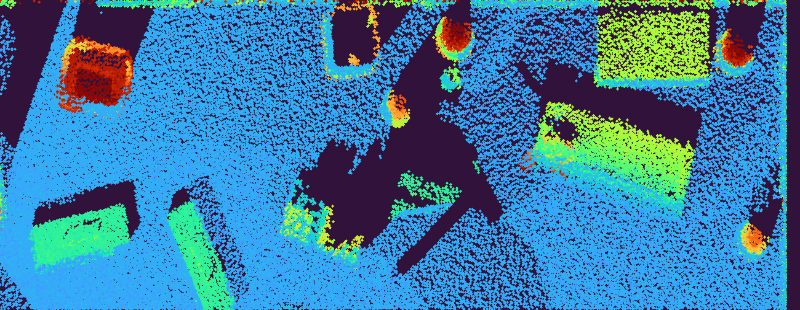

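The height map shows another body about 40 mm high near world (535, 285), right behind the arm and within reach, so the far grey box may be a decoy. I'll swing the arm up and to the right to see it.

Emit:
send_rows(
  commands=[
    [[0,0,60],[0,0,0]],
    [[0,0,120],[0,0,0]],
    [[15,-30,170],[0,0,0]],
    [[35,-80,200],[0,0,0]],
    [[60,-130,200],[0,0,0]],
    [[85,-180,200],[0,0,0]],
    [[110,-230,200],[0,0,0]],
    [[135,-280,200],[0,0,0]],
    [[160,-330,200],[0,0,0]],
    [[185,-380,200],[0,0,0]],
    [[210,-430,200],[0,0,0]],
    [[235,-480,200],[0,0,0]],
  ],
)

```text
time_s: 1.6
ee_pos: [457.2, 155.6, 405.4]
ee_rot: [-0.697, 0.118, -0.118, 0.697]
contact_force: [0.9, 0.7, -0.1]
width: 1.002
```

Emit:
send_rows(
  commands=[
    [[15,-60,20],[0,0,0]],
    [[30,-120,20],[0,0,0]],
    [[45,-180,20],[0,0,0]],
    [[45,-240,20],[0,0,0]],
    [[45,-300,20],[0,0,0]],
    [[45,-300,20],[0,0,0]],
  ],
)

```text
time_s: 2.35
ee_pos: [500.7, -147.2, 425.6]
ee_rot: [0.697, -0.12, 0.12, -0.697]
contact_force: [0.0, 0.8, -0.1]
width: 0.997
```

Run:
```python
from h import *
s=manip.read_state();print(s["time_s"],s["q"].round(2),s["ee_pos"].round(0),s["ee_rot"].round(3))
for n in("scene","top"):
    p,d=manip.capture(n);cv2.imwrite(f"pics/{n}1.png",p);np.save(f"{n}W1.npy",cloud(n,d))
```

```text
2.35 [-0.63  0.02  0.82  1.65 -0.01  1.47  1.42] [ 501. -147.  426.] [ 0.697 -0.12   0.12  -0.697]
```

View pics/scene1.png

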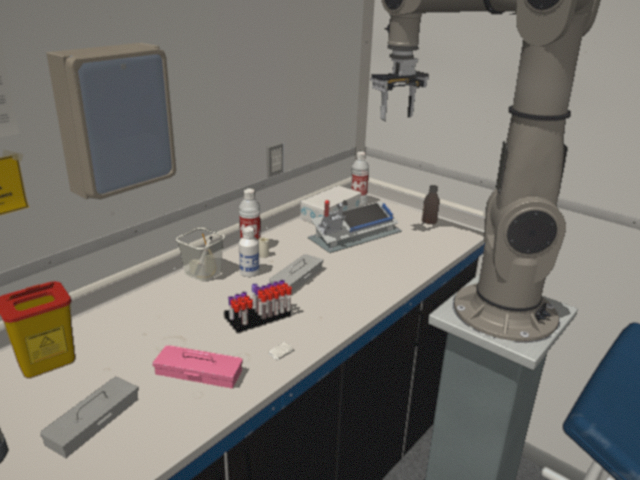

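View pics/top1.png

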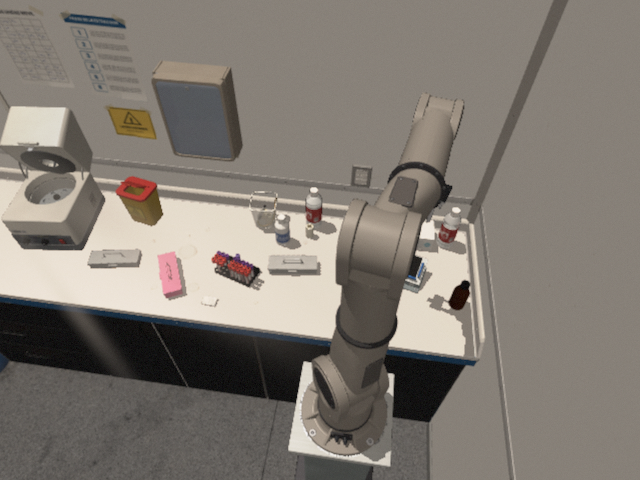

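There are now two grey boxes: A at scene (298,272) / top (292,264), next to the white bottle and tape roll, and B at scene (90,415) / top (115,258), far away. A pink one is at (198,366). I'll measure A and B and enlarge both.

Run:
```python
from h import *
s=cv2.imread("pics/scene1.png");t=cv2.imread("pics/top1.png")
f=lambda im,k:cv2.resize(im,None,fx=k,fy=k,interpolation=cv2.INTER_CUBIC)
a=f(s[245:305,230:330],4);b=f(t[240:285,255:330],5);c=f(s[375:460,35:145],3.5);d=f(t[240:275,80:150],5)
o=np.zeros((600,800,3),np.uint8)
for im,y,x in((a,0,0),(b,0,405),(c,250,0),(d,250,405)):
    im=im[:600-y,:800-x];o[y:y+im.shape[0],x:x+im.shape[1]]=im
cv2.imwrite("pics/crop1.png",o)
for n,b in(("scene",[(250,290,262,330),(370,460,35,145)]),("top",[(245,280,255,325),(240,275,80,150)])):
    W=np.load(n+"W1.npy")
    for (r0,r1,c0,c1) in b:
        P=W[r0:r1,c0:c1].reshape(-1,3);P=P[np.isfinite(P).all(1)]
        L=P[(P[:,2]>33)&(P[:,2]<44)];H=P[(P[:,2]>47)&(P[:,2]<75)]
        # lid: keep largest cluster near median
        L=L[np.linalg.norm(L[:,:2]-np.median(L[:,:2],0),axis=1)<125]
        print(n,len(L),"lid z",np.median(L[:,2]).round(1),cv2.minAreaRect(L[:,:2].astype(np.float32)))
        if len(H)>5:
            H=H[np.linalg.norm(H[:,:2]-np.median(L[:,:2],0),axis=1)<60]
            print("  bar",len(H),H[:,2].max().round(1),cv2.minAreaRect(H[:,:2].astype(np.float32)) if len(H)>3 else H)
```

```text
scene 652 lid z 36.5 ((544.5474243164062, 272.0680236816406), (77.04425048828125, 201.1239471435547), 9.400522232055664)
  bar 37 63.9 ((542.9972534179688, 270.1881103515625), (8.754663467407227, 74.93225860595703), 10.927001953125)
scene 2291 lid z 36.7 ((465.7890930175781, 986.9979858398438), (74.42631530761719, 197.478759765625), 11.084484100341797)
  bar 102 63.8 ((464.1000061035156, 986.3240356445312), (9.823776245117188, 75.56683349609375), 11.444284439086914)
top 485 lid z 36.3 ((536.182861328125, 268.6600341796875), (74.94922637939453, 193.74996948242188), 8.487241744995117)
  bar 24 63.0 ((527.4561157226562, 260.011962890625), (34.46696090698242, 85.32090759277344), 4.943264007568359)
top 443 lid z 36.3 ((460.24468994140625, 984.67822265625), (74.66899871826172, 197.16159057617188), 11.026399612426758)
  bar 24 63.7 ((456.7657775878906, 984.2587890625), (9.08212947845459, 69.80583190917969), 10.399151802062988)
```

View pics/crop1.png

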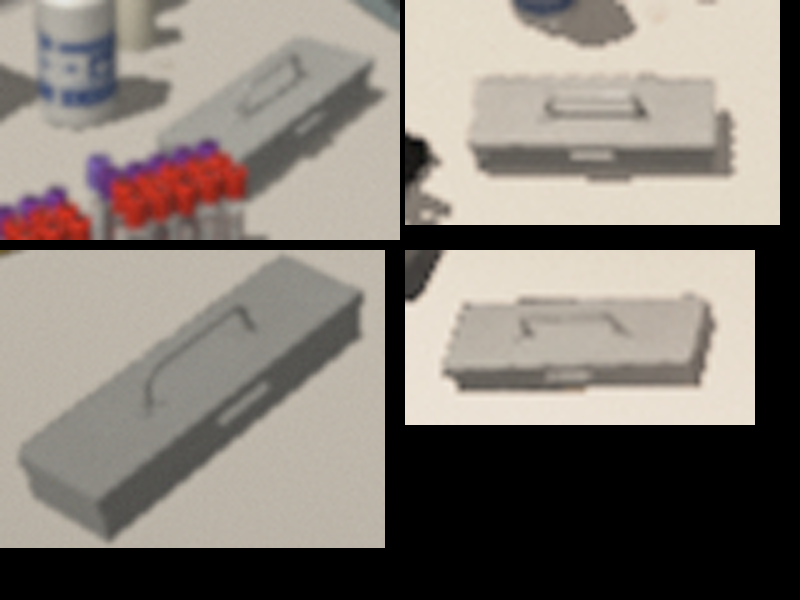

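Both grey boxes have the same size and loop height. A is 607 mm from the base, inside the reach, and stands beside the white bottle and tape roll. B is at 1090 mm, out of reach. So A is the box meant. Next I fit its pose and the cradle frame.

Run:
```python
from h import *
allp={}
for n,k in(("scene","1"),("top","0"),("scene","0")):
    W=np.load(n+("W1.npy" if k=="1" else "W.npy"));p=cv2.imread(f"pics/{n}{k}.png")
    hsv=cv2.cvtColor(p,cv2.COLOR_BGR2HSV)
    reg=np.isfinite(W).all(2)&(W[...,0]>430)&(W[...,0]<760)&(W[...,1]>-330)&(W[...,1]<120)&(W[...,2]>8)&(W[...,2]<200)
    blue=reg&(hsv[...,0]>95)&(hsv[...,0]<130)&(hsv[...,1]>110)
    red=reg&((hsv[...,0]<8)|(hsv[...,0]>172))&(hsv[...,1]>150)
    dark=reg&(p.max(2)<75)&~blue&(W[...,1]<0)
    dark=cv2.erode(dark.astype(np.uint8),np.ones((3,3)))>0
    D=W[dark]
    c=np.median(D,0);D=D[np.linalg.norm(D-c,axis=1)<150]
    for _ in range(4):
        c=D.mean(0);u,s,vt=np.linalg.svd(D-c,full_matrices=False);nn=vt[2]*np.sign(vt[2,2]);r=(D-c)@nn;D=D[abs(r)<2.5*r.std()+.5]
    print(n,k,"dark",len(D),"c",c.round(1),"n",nn.round(3),"slope",np.degrees(np.arccos(nn[2])).round(2),"yaw",np.degrees(np.arctan2(-nn[1],-nn[0])).round(2))
    B=W[blue];print(" blue",len(B),B.min(0).round(0),B.max(0).round(0)," red",red.sum(),W[red].mean(0).round(0) if red.any() else "")
    ps=np.argwhere(dark);print(" dark px",ps.min(0),ps.max(0))
    np.savez(f"cr_{n}{k}.npz",dark=D,blue=B,red=W[red],all=W[reg],col=p[reg])
```

```text
scene 1 dark 122 c [ 590.1 -198.6   61.6] n [-0.397 -0.006  0.918] slope 23.4 yaw 0.87
 blue 34 [ 526. -237.   49.] [ 577. -115.   84.]  red 6 [584.  88. 187.]
 dark px [206 350] [222 383]
top 0 dark 677 c [ 595.3 -150.7   59. ] n [-0.396  0.103  0.912] slope 24.17 yaw -14.63
 blue 122 [ 521. -242.   35.] [587. -41.  84.]  red 38 [618.  -3. 151.]
 dark px [247 376] [274 419]
scene 0 dark 3 c [ 588.4 -213.6   63.6] n [-0.322 -0.354  0.878] slope 28.61 yaw 47.68
 blue 52 [ 524. -241.   46.] [582. -51.  79.]  red 10 [589.  82. 172.]
 dark px [207 373] [212 380]
```

```bash
cat >> h.py <<'E'
def Rbed(yaw,sl=25.):
    y=np.radians(yaw);a=np.radians(sl)
    Rz=np.array([[np.cos(y),-np.sin(y),0],[np.sin(y),np.cos(y),0],[0,0,1]])
    Ry=np.array([[np.cos(a),0,-np.sin(a)],[0,1,0],[np.sin(a),0,np.cos(a)]])
    return Rz@Ry
def lines_bed():
    L=[]
    for x,z in((-32,0),(-32,17)): L.append([(x,-95,z),(x,95,z)])
    L+= [[(-26,-97,z),(34,-97,z)] for z in(0,17)]
    L+= [[(-26,-97,0),(-26,-97,17)],[(34,-97,0),(34,-97,17)],[(-32,95,0),(-32,95,17)]]
    t=np.radians(16);L.append([(0,180,29),(0,180+127*np.sin(t),29+127*np.cos(t))])
    return L
def draw(img,n,o,yaw,box,k):
    x0,y0,x1,y1=box
    im=cv2.resize(img[y0:y1,x0:x1],None,fx=k,fy=k,interpolation=cv2.INTER_CUBIC);R=Rbed(yaw)
    for a,b in lines_bed():
        p=[tuple(((proj(n,R@np.array(q,float)+o)-[x0,y0]+.5)*k).astype(int)) for q in(a,b)]
        cv2.line(im,p[0],p[1],(0,255,0),1)
    return im
E
python3 - <<'E'
from h import *
d=np.load("cr_top0.npz")
for yaw in(-13,-15,-17):
    R=Rbed(yaw)
    B=d["blue"]@R;print(yaw)
    A=d["blue"];
# ledge/stops in level frame of yaw
from scipy.optimize import least_squares
D=d["dark"]
def f(v):
    n=Rbed(v[0])[:,2]; return D@n-v[1]
r=least_squares(f,[-15,0],loss='soft_l1');print(r.x,np.std(f(r.x)))
for yaw in(r.x[0],-17):
    R=Rbed(yaw);o=np.array([600,-130,55.]);
    B=(A-o)@R
    h,_=np.histogram(B[:,0],bins=np.arange(-80,80,5));print(h)
    print((D-o)@R @ np.eye(3)[:,:2] .__class__((np.eye(3)[:,:2])) [:0])
    for j in range(3):print(np.percentile(((D-o)@R)[:,j],[1,50,99]).round(0),np.percentile(B[:,j],[1,50,99]).round(0))
# yaw from ledge points: TLS line in xy of blue points with y>-200
L=A[A[:,1]>-215]
v=cv2.fitLine(L[:,:2].astype(np.float32),cv2.DIST_HUBER,0,.01,.01).ravel();print(v,np.degrees(np.arctan2(-v[0]*np.sign(v[1]),abs(v[1]))))
E
```

```text
-13
-15
-17
[ -14.3128631  -206.00039215] 4.224512587026851
[ 0  0  0  0  0  7 50 22 31  2  1  2  1  1  0  2  0  1  2  0  0  0  0  0
  0  0  0  0  0  0  0]Traceback (most recent call last):
  File "<stdin>", line 17, in <module>
TypeError: only integer scalar arrays can be converted to a scalar index
```

Run:
```python
from h import *
d=np.load("cr_top0.npz");A=d["blue"];D=d["dark"]
L=A[A[:,1]>-215]
v=cv2.fitLine(L[:,:2].astype(np.float32),cv2.DIST_HUBER,0,.01,.01).ravel();print(v,np.degrees(np.arctan2(-v[0]*np.sign(v[1]),abs(v[1]))))
o=np.array([600,-130,55.])
for yaw in(-14.5,-17):
    R=Rbed(yaw)
    for j in range(3):print(yaw,np.percentile(((D-o)@R)[:,j],[1,50,99]).round(0),np.percentile(((A-o)@R)[:,j],[1,50,99]).round(0))
o=np.array([583,-145,55.]);
t=cv2.imread("pics/top0.png");cv2.imwrite("pics/ov0.png",draw(t,"top",o,-14.5,(330,215,440,295),7))
print([proj("top",o),proj("top",o+Rbed(-14.5)@[0,-97,0])])
```

```text
[ 2.5396720e-01  9.6721286e-01  5.5086517e+02 -1.2861990e+02] -14.712394
-14.5 [-31.   2.  37.] [-51. -45.  11.]
-14.5 [-98. -22.  59.] [-115.  -25.   74.]
-14.5 [-6.  3. 12.] [-4. 17. 30.]
-17 [-31.   3.  38.] [-51. -43.  15.]
-17 [-98. -22.  59.] [-116.  -27.   72.]
-17 [-6.  3. 12.] [-5. 16. 28.]
[array([396.31821771, 263.39639789]), array([420.09334908, 271.19086088])]
```

View pics/ov0.png

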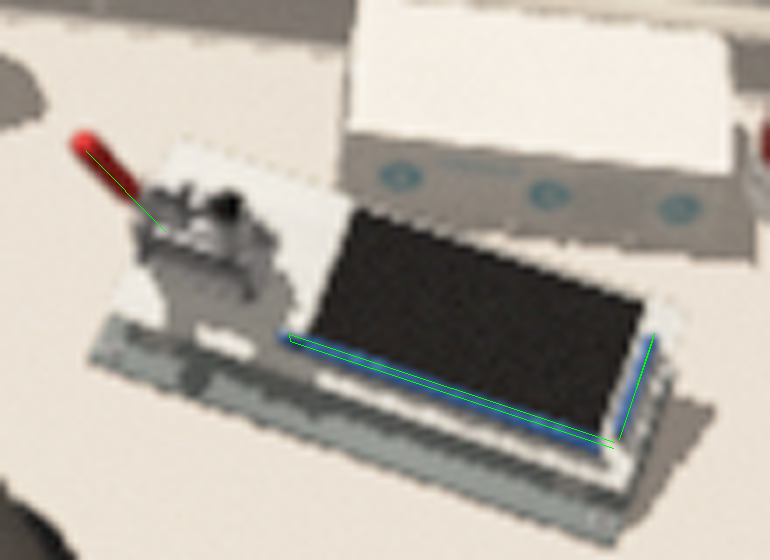

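Run:
```python
from h import *
o=np.array([583,-145,55.]);
t=cv2.imread("pics/top0.png");s=cv2.imread("pics/scene1.png")
a=draw(t,"top",o,-14.5,(368,255,428,285),13);b=draw(s,"scene",o,-14.5,(310,190,410,250),7.8)
cv2.imwrite("pics/ov1.png",a[:600,:800]);cv2.imwrite("pics/ov2.png",b[:600,:800])
```

```text
(no output)
```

View pics/ov1.png

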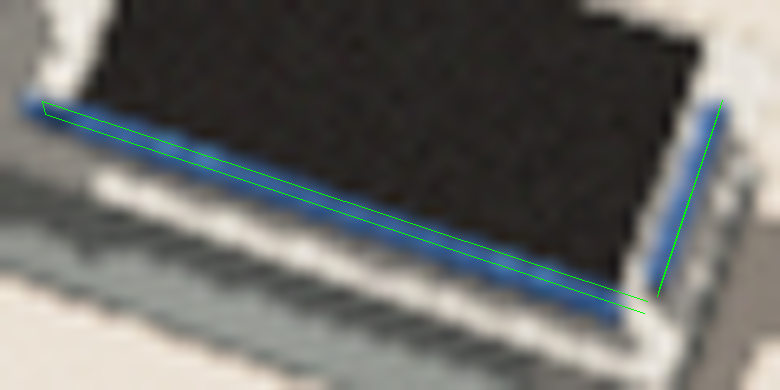

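View pics/ov2.png

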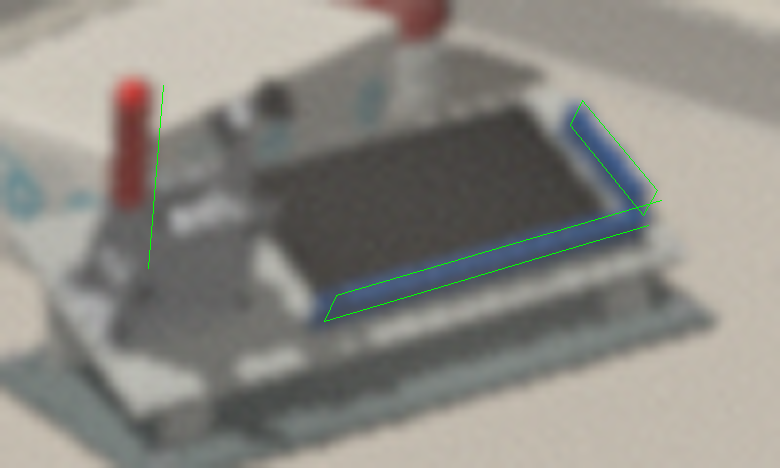

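```bash
cat > fit.py <<'E'
from h import *
from scipy.ndimage import map_coordinates
from scipy.optimize import least_squares
def blue(n,k):
    p=cv2.imread(f"pics/{n}{k}.png").astype(float);return p[...,0]-p[...,2]
I={"top":blue("top","0"),"scene":blue("scene","1")}
o0=np.array([583,-140,55.]);yaw0=-14.5;R0=Rbed(yaw0)
# profiles in image along the projected bed direction; find half max edge on inner side
def edge(n,base,dirv,span=16):
    # base in bed coords; move along dirv (bed coords, mm) from -span to span ; return pixel of half-max rise from the inner side (positive s) going outward
    s=np.arange(span,-span,-.25)
    px=np.array([proj(n,R0@(np.array(base)+dirv*x)+o0) for x in s])
    v=map_coordinates(I[n],[px[:,1],px[:,0]],order=1)
    i=v.argmax();m=v[i]
    if m<25:return None
    base_=np.median(v[:15])if i>20 else v[0]
    h=(m+min(base_,0))/2
    j=i
    while j>0 and v[j]>h:j-=1
    return px[j]
obs=[]
ex,ey=np.array([1.,0,0]),np.array([0,1.,0])
for n in("top",):
    for y in np.arange(-80,70,10):
        e=edge(n,(-32,y,17),ex)
        if e is not None: obs.append((n,'L17',e))
for n in("top","scene"):
    for x in np.arange(-18,28,6):
        z=17 if n=="top" else 0
        e=edge(n,(x,-97,z),ey)
        if e is not None: obs.append((n,'S%d'%z,e))
for y in np.arange(-80,80,10):
    e=edge("scene",(-32,y,17),ex)
    if e is not None: obs.append(("scene",'L17',e))
def ld(n,a,b,e):
    p=proj(n,a);q=proj(n,b);d=(q-p)/np.linalg.norm(q-p);w=e-p
    return d[0]*w[1]-d[1]*w[0]
def H(n,R,o,rows):
    pass
hand=[("top",np.array([82,140])/7+[330,215]-.5+[.4,.5]),("top",np.array([135,193])/7+[330,215]-.5),("scene",np.array([132,95])/7.8+[310,190]-.5),("scene",np.array([130,195])/7.8+[310,190]-.5)]
def f(v,full=False,useh=True):
    o=np.array([v[0],v[1],55.]);R=Rbed(v[2]);r=[];T=np.radians(16)
    for n,k,e in obs:
        z=int(k[1:])
        a,b=((-32,-95,z),(-32,95,z)) if k[0]=='L' else ((-26,-97,z),(34,-97,z))
        r.append(ld(n,R@np.array(a,float)+o,R@np.array(b,float)+o,e))
    hp=lambda l:R@np.array([0,180+l*np.sin(T),29+l*np.cos(T)])+o
    hr=[ld(n,hp(55),hp(127),e) for n,e in hand]
    return (np.array(r),np.array(hr)) if full else np.r_[r,np.array(hr)*(2 if useh else 0)]
if __name__=="__main__":
    for uh in(True,False):
        s=least_squares(lambda v:f(v,useh=uh),[583,-140,-14.5],loss='soft_l1',f_scale=.5);print(s.x.round(2))
        r,hr=f(s.x,True)
        for g in sorted(set((n,k) for n,k,_ in obs)):
            print(g,np.array([x for x,q in zip(r,obs) if q[:2]==g]).round(2))
        print(hr.round(2))
    for n in("top","scene"):
        s=least_squares(lambda v:np.array([x for x,q in zip(f(v,True)[0],obs) if q[0]==n]),[583,-140,-14.5],loss='soft_l1',f_scale=.5);print(n,s.x.round(2))
E
python3 fit.py
```

```text
Traceback (most recent call last):
  File "fit.py", line 30, in <module>
    e=edge(n,(x,-97,z),ey)
  File "fit.py", line 12, in edge
    px=np.array([proj(n,R0@(np.array(base)+dirv*x)+o0) for x in s])
                 ~~~~^^^^^^^^^^^^^^^^^^^^^^^^^^^^^^^^^
  File "h.py", line 11, in proj
    K,R,t=cal(n);c=R@np.asarray(X,float)+t;p=K@c;return p[:2]/p[2]
          ~~~^^^
  File "h.py", line 4, in cal
    c=manip.get_calibration(n);return c["K"],c["R"],c["t"]
ValueError: time passes only in moves, steps and waits
```

```bash
python3 - <<'E'
from rig import manip
import pickle
pickle.dump({n:manip.get_calibration(n) for n in("scene","top")},open("cal.pkl","wb"))
s=open("h.py").read().replace("def cal(n):\n    c=manip.get_calibration(n)","import pickle\nCAL=pickle.load(open('cal.pkl','rb'))\ndef cal(n):\n    c=CAL[n]")
open("h.py","w").write(s)
E
python3 fit.py
```

```text
[ 587.94 -140.48  -15.89]
('scene', 'L17') [1.5  0.01 0.32 0.29 0.2  0.34 0.18 0.21 0.23 0.14 0.22 0.13 0.15 0.24
 0.2  0.16]
('scene', 'S0') [-1.4   0.03  0.26  0.08  0.35  0.18  0.05 -0.03]
('top', 'L17') [-0.04  0.1  -0.01 -0.12 -0.17 -0.22 -0.14 -0.13 -0.24 -0.11 -0.15 -0.2
 -0.19 -0.12 -0.23]
('top', 'S17') [0.11 0.34 0.04 0.27 0.03 0.26 0.03 0.26]
[-0.32 -0.13 -0.47 -0.01]
[ 587.87 -141.05  -15.61]
('scene', 'L17') [ 1.43 -0.06  0.27  0.24  0.15  0.3   0.16  0.19  0.22  0.13  0.22  0.13
  0.16  0.26  0.23  0.2 ]
('scene', 'S0') [-1.49 -0.05  0.18  0.01  0.29  0.12 -0.01 -0.08]
('top', 'L17') [-0.13  0.02 -0.09 -0.19 -0.23 -0.27 -0.18 -0.16 -0.26 -0.11 -0.15 -0.19
 -0.17 -0.08 -0.19]
('top', 'S17') [-0.08  0.16 -0.13  0.1  -0.12  0.11 -0.11  0.12]
[-0.23 -0.05 -0.86 -0.35]
top [ 587.09 -140.86  -15.54]
scene [ 589.11 -142.14  -15.38]
```

The cradle fit is consistent: both cameras agree within 2 mm on bed_home ≈ (588, -141, 55), yaw ≈ -15.7°. Now the pose of box A.

```bash
cat > boxov.py <<'E'
from h import *
def boxl():
    L=[];c=[(-30,-95),(35,-95),(35,95),(-30,95)]
    c2=[(-34,-98),(38,-98),(38,98),(-34,98)]
    for i in range(4):
        L.append([(*c2[i],39),(*c2[(i+1)%4],39)])
    L.append([(0,-35,59),(0,35,59)])
    return L
def ov(img,n,R,o,box,k):
    x0,y0,x1,y1=box
    im=cv2.resize(img[y0:y1,x0:x1],None,fx=k,fy=k,interpolation=cv2.INTER_CUBIC)
    for a,b in boxl():
        p=[tuple(((proj(n,R@np.array(q,float)+o)-[x0,y0]+.5)*k).astype(int)) for q in(a,b)]
        cv2.line(im,p[0],p[1],(0,255,0),1)
    return im
E
python3 - <<'E'
from boxov import *
for n,b in(("scene",(250,290,262,330)),("top",(245,280,255,325))):
    W=np.load(n+"W1.npy");P=W[b[0]:b[1],b[2]:b[3]].reshape(-1,3);P=P[np.isfinite(P).all(1)]
    for lo,hi in((34,44),(47,54),(54,70)):
        L=P[(P[:,2]>lo)&(P[:,2]<hi)];L=L[np.linalg.norm(L[:,:2]-[543,270],axis=1)<118]
        if len(L)>4:
            v=cv2.fitLine(L[:,:2].astype(np.float32),cv2.DIST_HUBER,0,.01,.01).ravel()
            print(n,lo,len(L),L.mean(0).round(1),"yaw",np.degrees(np.arctan2(-v[0]*np.sign(v[1]),abs(v[1]))).round(1),cv2.minAreaRect(L[:,:2].astype(np.float32)))
t=cv2.imread("pics/top1.png");s=cv2.imread("pics/scene1.png")
o=np.array([542,270,0.]);R=Rbed(9.5,0)
a=ov(t,"top",R,o,(255,240,330,285),10);b=ov(s,"scene",R,o,(255,245,335,305),8)
out=np.zeros((600,800,3),np.uint8)
out[:225,:375]=cv2.resize(a,(375,225));cv2.imwrite("pics/bx_t.png",a);cv2.imwrite("pics/bx_s.png",b)
E
```

```text
scene 34 594 [542.5 272.2  37. ] yaw 4.2 ((543.9801635742188, 271.97412109375), (75.89432525634766, 201.1239471435547), 9.400521278381348)
scene 47 8 [542.2 270.6  49.5] yaw 7.3 ((542.1729736328125, 270.0264587402344), (2.7041432857513428, 75.01129913330078), 7.182421684265137)
scene 54 29 [541.8 274.5  58.9] yaw 8.7 ((542.7255249023438, 271.59527587890625), (8.754663467407227, 70.80067443847656), 10.927001953125)
top 34 410 [537.2 269.8  37.2] yaw 7.2 ((537.493896484375, 268.2935791015625), (71.8739242553711, 193.03286743164062), 8.996720314025879)
top 47 7 [533.  255.5  50.7] yaw 8.8 ((525.7068481445312, 259.887451171875), (35.820838928222656, 80.88883972167969), 14.897364616394043)
top 54 17 [538.9 270.7  58.4] yaw 6.5 ((539.08984375, 269.92803955078125), (6.545717239379883, 67.40179443359375), 8.367433547973633)
```

View pics/bx_t.png

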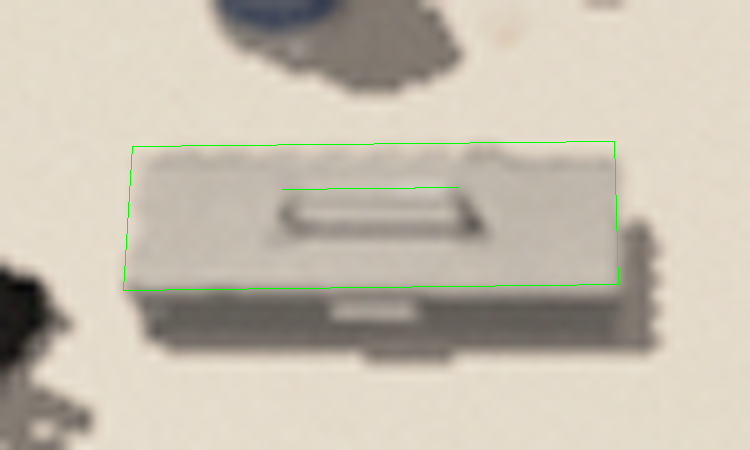

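View pics/bx_s.png

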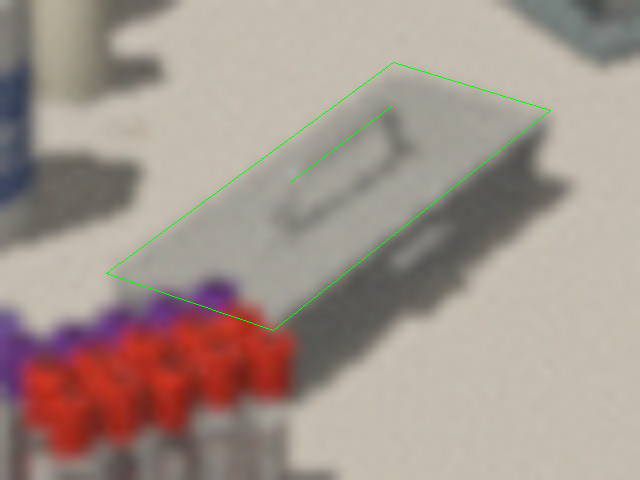

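```bash
cat > kin.py <<'E'
from h import *
from scipy.spatial.transform import Rotation as Ro
def Rt(xdir,R): # tool rot with y = -R z, z = +-R x
    s=xdir
    y=-R[:,2];z=s*R[:,0];x=np.cross(y,z);return np.stack([x,y,z],1)
E
python3 - <<'E'
from kin import *
s=manip.read_state();C=Ro.from_quat(s["ee_rot"]).as_matrix();print(C.round(3),s["ee_pos"],s["q"].round(3))
for sg in(1,-1):
    g=Rt(sg,Rbed(8.5,0));b=Rt(sg,Rbed(-15.7))
    print(sg,Ro.from_matrix(g@C.T).as_rotvec(degrees=True).round(2),"then",Ro.from_matrix(b@g.T).as_rotvec(degrees=True).round(2))
W=np.load("topW.npy");o=np.array([588,-141,55]);R=Rbed(-15.7)
P=W[np.isfinite(W).all(2)];Q=(P-o)@R
m=(Q[:,1]>85)&(Q[:,1]<240)&(abs(Q[:,0])<60)&(Q[:,2]>5)&(Q[:,2]<170);Q=Q[m]
for y in range(85,240,10):
    q=Q[(Q[:,1]>=y)&(Q[:,1]<y+10)]
    if len(q):print(y,len(q),"zmax",q[:,2].max().round(0),"x",q[:,0].min().round(0),q[:,0].max().round(0))
E
```

```text
[[ 0.944 -0.001  0.33 ]
 [-0.33   0.     0.944]
 [-0.001 -1.    -0.   ]] [ 501.62666686 -142.58720785  425.24145431] [-0.632  0.021  0.818  1.654 -0.015  1.473  1.422]
1 [-2.000e-02 -2.000e-02 -6.226e+01] then [ -1.58 -25.13 -23.81]
-1 [ 3.0000e-02 -2.0000e-02  1.1774e+02] then [ -1.58 -25.13 -23.81]
85 9 zmax 23.0 x -45.0 45.0
95 11 zmax 13.0 x -58.0 40.0
105 7 zmax 10.0 x -55.0 36.0
115 36 zmax 64.0 x -52.0 46.0
125 49 zmax 128.0 x -44.0 23.0
135 27 zmax 127.0 x -24.0 -1.0
145 33 zmax 119.0 x -38.0 1.0
155 29 zmax 117.0 x -42.0 45.0
165 28 zmax 67.0 x -38.0 47.0
175 32 zmax 65.0 x -58.0 42.0
185 32 zmax 111.0 x -48.0 9.0
195 20 zmax 144.0 x -14.0 1.0
205 15 zmax 155.0 x -13.0 3.0
215 4 zmax 147.0 x -11.0 1.0
```

Emit:
send_rows(
  commands=[
    [[3,40,0],[0,0,-6]],
    [[7,85,-10],[0,0,-13]],
    [[11,130,-25],[0,0,-20]],
    [[16,175,-50],[0,0,-27]],
    [[20,220,-80],[0,0,-34]],
    [[25,265,-115],[0,0,-41]],
    [[30,310,-150],[0,0,-48]],
    [[34,355,-190],[0,0,-55]],
    [[37,395,-230],[0,0,-60]],
    [[39,412,-260],[0,0,-62.3]],
    [[39,412,-275],[0,0,-62.3]],
    [[39,412,-275],[0,0,-62.3]],
  ],
)

```text
time_s: 3.95
ee_pos: [540.1, 268.9, 150.0]
ee_rot: [0.537, -0.461, 0.461, -0.535]
contact_force: [0.9, 0.1, 0.2]
width: 0.996
```

Run:
```python
from kin import *
s=manip.read_state();C=Ro.from_quat(s["ee_rot"]).as_matrix();print(s["time_s"],C.round(3),s["ee_pos"].round(1),s["q"].round(2))
for n in("scene","top"):
    p,d=manip.capture(n);cv2.imwrite(f"pics/{n}2.png",p);np.save(f"{n}W2.npy",cloud(n,d))
    u,v=proj(n,s["ee_pos"]).astype(int);x0=max(0,u-60);y0=max(0,v-50)
    im=cv2.resize(p[y0:y0+100,x0:x0+120],None,fx=5,fy=5,interpolation=cv2.INTER_CUBIC)
    for X,c in((s["ee_pos"],(0,255,0)),([541,269.5,59],(255,0,255))):
        q=((proj(n,X)-[x0,y0]+.5)*5).astype(int);cv2.circle(im,tuple(q),4,c,1)
    cv2.imwrite(f"pics/g2{n}.png",im)
```

```text
3.95 [[ 0.149 -0.001  0.989]
 [-0.989 -0.001  0.149]
 [ 0.001 -1.    -0.001]] [540.1 268.9 150. ] [-0.99  0.41  0.54  1.85 -0.25  0.96 -0.19]
```

View pics/g2scene.png

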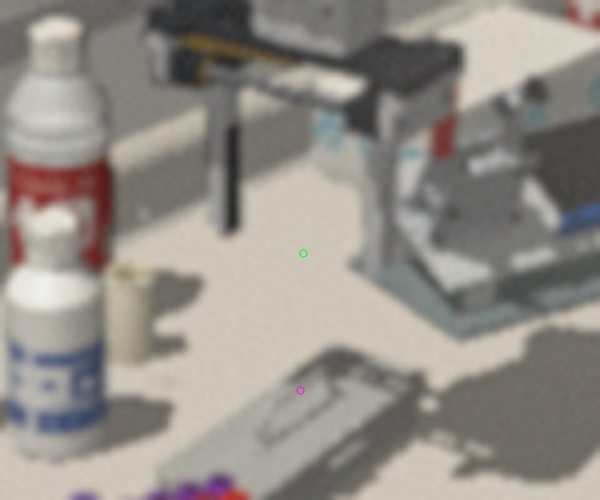

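View pics/top2.png

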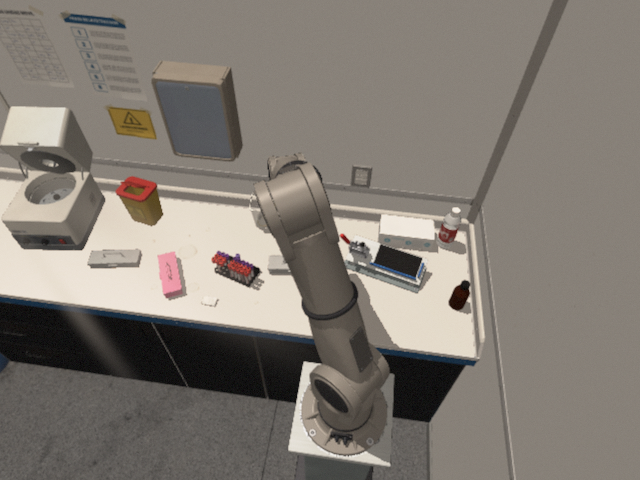

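The scene crop shows the gripper centred over the loop of box A: TCP marker at (303,253), bar at (300,390). Both are well clear of the bottle and tape. Descending.

Emit:
send_rows(
  commands=[
    [[0,0,-40],[0,0,0]],
    [[0,0,-75],[0,0,0]],
    [[0,0,-92],[0,0,0]],
    [[0,0,-100],[0,0,0]],
    [[0,0,-104],[0,0,0]],
    [[0,0,-105],[0,0,0]],
    [[0,0,-105],[0,0,0]],
  ],
)

```text
time_s: 4.92
ee_pos: [541.1, 269.7, 46.0]
ee_rot: [-0.535, 0.461, -0.462, 0.536]
contact_force: [0.0, -1.2, 0.7]
width: 1.0
```

Run:
```python
from kin import *
s=manip.read_state();print(s["time_s"],s["ee_pos"].round(1),s["contact_force"].round(1))
n="scene"
p,d=manip.capture(n);cv2.imwrite("pics/scene3.png",p)
u,v=proj(n,s["ee_pos"]).astype(int);x0=u-50;y0=v-60
cv2.imwrite("pics/g3.png",cv2.resize(p[y0:y0+100,x0:x0+120],None,fx=6,fy=6,interpolation=cv2.INTER_CUBIC))
```

```text
4.925 [541.1 269.7  46. ] [ 0.  -1.2  0.7]
```

View pics/g3.png

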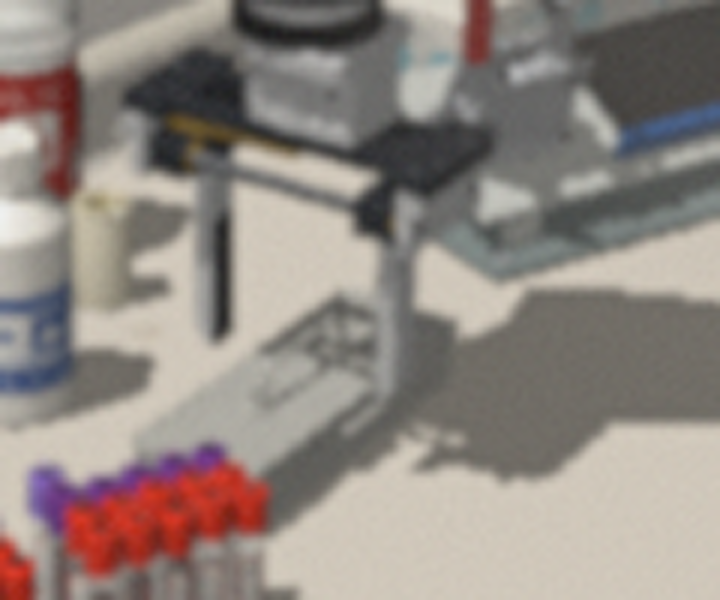

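The fingers straddle the box across its short side, with the loop between the tips at about (300,370). No contact force shows. Closing now.

Emit:
send_rows(
  commands=[
    [[0,0,0],[0,0,0]],
    [[0,0,0],[0,0,0]],
    [[0,0,0],[0,0,0]],
    [[0,0,0],[0,0,0]],
    [[0,0,0],[0,0,0]],
    [[0,0,0],[0,0,0]],
    [[0,0,0],[0,0,0]],
    [[0,0,0],[0,0,0]],
  ],
  grip=1,
)

```text
time_s: 5.98
ee_pos: [540.8, 269.5, 45.5]
ee_rot: [0.536, -0.462, 0.461, -0.536]
contact_force: [-0.8, 0.2, -0.1]
width: 0.181
```

Run:
```python
from kin import *
s=manip.read_state();print(s["time_s"],s["ee_pos"].round(1),s["contact_force"].round(1),s["width"])
```

```text
5.975 [540.8 269.5  45.5] [-0.8  0.2 -0.1] 0.18127470942094356
```

Emit:
send_rows(
  commands=[
    [[0,0,0],[0,0,0]],
    [[0,0,0],[0,0,0]],
    [[0,0,0],[0,0,0]],
    [[0,0,0],[0,0,0]],
  ],
)

```text
time_s: 6.48
ee_pos: [540.5, 269.3, 45.2]
ee_rot: [0.536, -0.462, 0.461, -0.535]
contact_force: [-0.1, -0.1, -5.4]
width: 0.043
```

Emit:
send_rows(
  commands=[
    [[0,0,8],[0,0,0]],
    [[0,0,20],[0,0,0]],
    [[0,0,40],[0,0,0]],
    [[0,0,70],[0,0,0]],
    [[0,0,70],[0,0,0]],
    [[0,0,70],[0,0,0]],
  ],
)

```text
time_s: 7.22
ee_pos: [540.4, 269.6, 115.3]
ee_rot: [-0.536, 0.462, -0.461, 0.536]
contact_force: [0.3, -0.5, -4.7]
width: 0.046
```

Run:
```python
from kin import *
s=manip.read_state();print(s["time_s"],s["ee_pos"].round(1),s["contact_force"].round(1),s["wrist_torque"].round(2),s["width"])
n="scene"
p,d=manip.capture(n);cv2.imwrite("pics/scene4.png",p);np.save("sceneW4.npy",cloud(n,d))
u,v=proj(n,s["ee_pos"]).astype(int);x0=u-60;y0=v-60
cv2.imwrite("pics/g4.png",cv2.resize(p[y0:y0+100,x0:x0+120],None,fx=6,fy=6,interpolation=cv2.INTER_CUBIC))
```

```text
7.225 [540.4 269.6 115.3] [ 0.3 -0.5 -4.7] [-0.04  0.17 -0.01] 0.046075733155776157
```

View pics/g4.png

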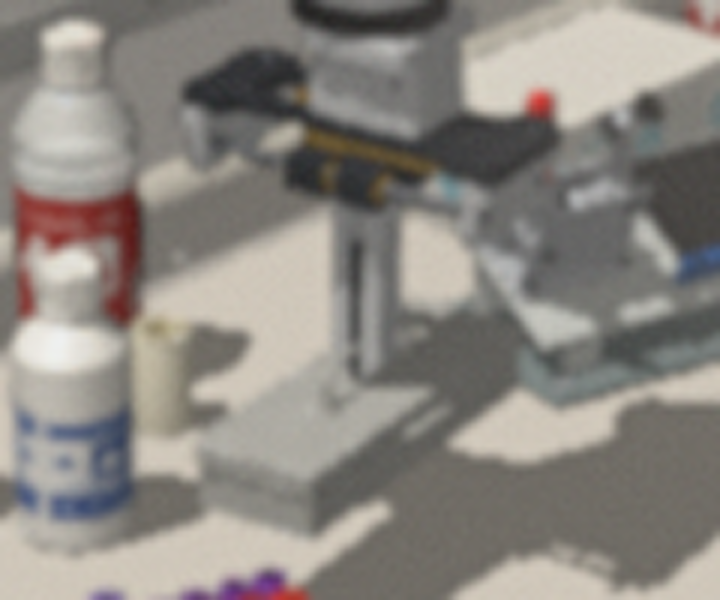

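Run:
```python
from kin import *
W=np.load("sceneW4.npy")
P=W[np.isfinite(W).all(2)];C=np.array([540.4,269.6,115.3-45.5])
m=(np.linalg.norm(P[:,:2]-C[:2],axis=1)<120)&(P[:,2]>C[2]+30)&(P[:,2]<C[2]+46);P=P[m]-C
m=abs(P[:,1])>18;Q=P[m]
for _ in range(4):
    A=np.c_[Q[:,:2],np.ones(len(Q))];k=np.linalg.lstsq(A,Q[:,2],rcond=None)[0];r=Q[:,2]-A@k;Q=Q[abs(r)<3]
print(len(Q),k.round(3),cv2.minAreaRect(Q[:,:2].astype(np.float32)))
B=Q@Rbed(8.5,0)
for j in(0,1):print(np.percentile(B[:,j],[0,1,3,97,99,100]).round(1))
```

```text
461 [-1.2000e-02  1.0000e-03  3.6397e+01] ((1.9686660766601562, 1.3372116088867188), (73.74772644042969, 200.7344512939453), 8.856305122375488)
[-35.3 -33.5 -32.   34.9  36.7  38.6]
[-99.2 -95.7 -92.6  97.   99.  101.4]
```

Run:
```python
from kin import *
R=Rbed(-15.7);o=np.array([588,-141,55.])
c=np.array([540.8,269.5,115.5])
g=Rt(1,Rbed(8.5,0));b=Rt(1,Rbed(-16.))
s=manip.read_state();C=Ro.from_quat(s["ee_rot"]).as_matrix()
print(Ro.from_matrix(b@g.T).as_rotvec(degrees=True).round(2),Ro.from_matrix(b@C.T).as_rotvec(degrees=True).round(2))
for p in((4,3,150),(4,3,110),(4,3,50),(4,3,45.5),(0,-3.3,45.5)):
    w=R@np.array(p,float)+o;print(p,w.round(1),(w-c).round(1))
print("axes",R.round(3))
```

```text
[ -1.65 -25.14 -24.11] [ -1.63 -25.19 -24.13]
(4, 3, 150) [ 531.3 -121.9  192.6] [  -9.5 -391.4   77.1]
(4, 3, 110) [ 547.5 -126.5  156.4] [   6.7 -396.    40.9]
(4, 3, 50) [ 572.  -133.4  102. ] [  31.2 -402.9  -13.5]
(4, 3, 45.5) [ 573.8 -133.9   97.9] [  33.  -403.4  -17.6]
(0, -3.3, 45.5) [ 568.6 -139.    96.2] [  27.8 -408.5  -19.3]
axes [[ 0.872  0.271 -0.407]
 [-0.245  0.963  0.114]
 [ 0.423  0.     0.906]]
```

Emit:
send_rows(
  commands=[
    [[0,0,30],[0,0,0]],
    [[0,0,75],[0,0,0]],
    [[0,0,120],[0,0,0]],
    [[0,-10,160],[0,0,0]],
    [[0,-30,185],[0,0,0]],
    [[0,-60,195],[0,0,0]],
    [[0,-95,195],[-0.1,-2,-2]],
    [[0,-135,195],[-0.3,-5,-5]],
    [[0,-175,195],[-0.5,-8,-8]],
    [[-2,-215,195],[-0.7,-11,-11]],
    [[-4,-255,195],[-0.9,-14,-14]],
    [[-6,-290,195],[-1.1,-17,-16]],
  ],
)

```text
time_s: 8.78
ee_pos: [533.4, -23.2, 308.9]
ee_rot: [0.398, -0.443, 0.61, -0.523]
contact_force: [0.8, -0.6, -5.8]
width: 0.045
```

Emit:
send_rows(
  commands=[
    [[-1,-30,0],[-0.1,-3,-3]],
    [[-2,-60,0],[-0.3,-6,-6]],
    [[-3,-85,-10],[-0.5,-8.1,-8]],
    [[-3,-100,-40],[-0.5,-8.1,-8.1]],
    [[-3,-101,-80],[-0.5,-8.1,-8.1]],
    [[-3,-101,-105],[-0.5,-8.1,-8.1]],
    [[-3,-101,-118],[-0.5,-8.1,-8.1]],
    [[-3,-101,-118],[-0.5,-8.1,-8.1]],
  ],
)

```text
time_s: 9.78
ee_pos: [529.7, -122.5, 190.5]
ee_rot: [0.325, -0.43, 0.673, -0.506]
contact_force: [0.2, -0.2, -5.1]
width: 0.043
```

Run:
```python
from kin import *
s=manip.read_state();C=Ro.from_quat(s["ee_rot"]).as_matrix();b=Rt(1,Rbed(-16.))
print(s["time_s"],s["ee_pos"].round(1),s["contact_force"].round(1),s["q"].round(2),s["width"])
print("rot left",Ro.from_matrix(b@C.T).as_rotvec(degrees=True).round(2))
R=Rbed(-15.7);o=np.array([588,-141,55.]);print((s["ee_pos"]-o)@R)
for n in("scene","top"):
    p,d=manip.capture(n);cv2.imwrite(f"pics/{n}5.png",p);np.save(f"{n}W5.npy",cloud(n,d))
    u,v=proj(n,s["ee_pos"]).astype(int);x0=u-60;y0=v-60
    cv2.imwrite(f"pics/g5{n}.png",cv2.resize(p[y0:y0+100,x0:x0+120],None,fx=6,fy=6,interpolation=cv2.INTER_CUBIC))
```

```text
9.775 [ 529.7 -122.5  190.5] [ 0.2 -0.2 -5.1] [-0.87 -0.05  0.92  2.29  0.3   0.48 -0.47] 0.043143380191869585
rot left [ 0.1  -0.28  0.04]
[  1.84132655   2.04840574 148.68909294]
```

View pics/g5scene.png

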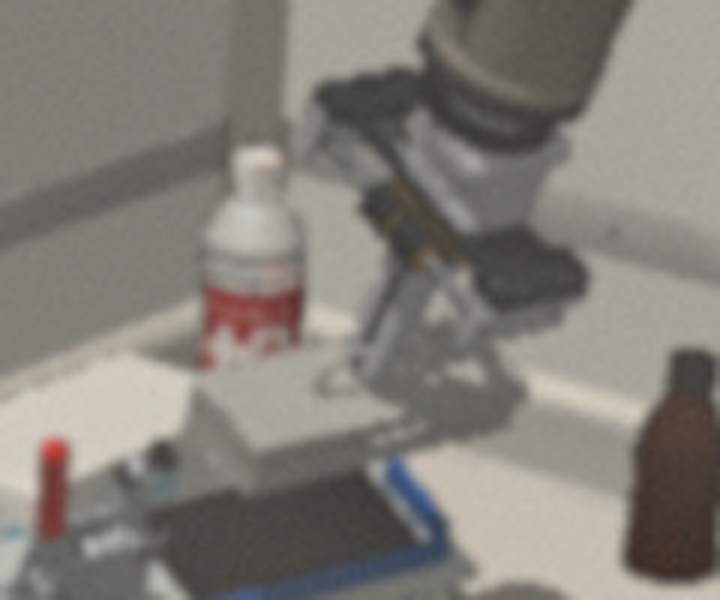

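View pics/g5top.png

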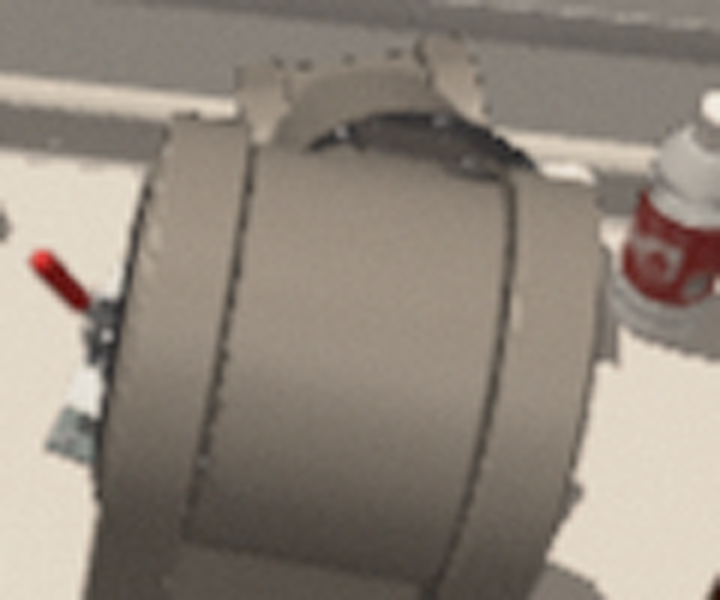

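```bash
cat > lid.py <<'E'
from kin import *
def lid(W,o,yaw,tcp):
    R=Rbed(yaw);P=W[np.isfinite(W).all(2)];Q=(P-o)@R;t=(tcp-o)@R
    B=Q-t+[0,0,45.5]
    m=(abs(B[:,0])<55)&(abs(B[:,1])<115)&(B[:,2]>25)&(B[:,2]<50)&(abs(B[:,1])>18);Q=B[m]
    for _ in range(5):
        A=np.c_[Q[:,:2],np.ones(len(Q))];k=np.linalg.lstsq(A,Q[:,2],rcond=None)[0];r=Q[:,2]-A@k;Q=Q[abs(r)<3]
    print("tcp bed",t.round(1),"n",len(Q),"plane",k.round(3),cv2.minAreaRect(Q[:,:2].astype(np.float32)))
    for j in(0,1):print(np.percentile(Q[:,j],[0,1,3,97,99,100]).round(1),end=" ")
    print()
E
python3 - <<'E'
from lid import *
lid(np.load("sceneW5.npy"),np.array([588,-141,55.]),-15.7,np.array([529.7,-122.5,190.5]))
E
```

```text
tcp bed [  1.9   2.  148.6] n 318 plane [-6.1000e-02 -7.0000e-03  3.5697e+01] ((-2.5197525024414062, 2.6185989379882812), (197.84255981445312, 72.34735870361328), 89.2793197631836)
[-39.8 -38.  -36.   29.9  32.6  33.8] [-96.2 -93.7 -91.6  95.1  99.4 101.8]
```

Emit:
send_rows(
  commands=[
    [[8,-1,-15],[0,0,0]],
    [[18,-3,-36],[0,0,0]],
    [[27,-6,-56],[0,0,0]],
    [[34,-8,-71],[0,0,0]],
    [[38,-9,-79],[0,0,0]],
    [[41,-10,-85],[0,0,0]],
    [[41,-10,-85],[0,0,0]],
    [[41,-10,-85],[0,0,0]],
  ],
)

```text
time_s: 10.88
ee_pos: [572.9, -131.5, 107.9]
ee_rot: [0.324, -0.429, 0.673, -0.508]
contact_force: [-0.8, 0.0, -4.3]
width: 0.043
```

```bash
cat > look.py <<'E'
import sys
from lid import *
k=sys.argv[1]
s=manip.read_state();C=Ro.from_quat(s["ee_rot"]).as_matrix();R=Rbed(-15.7)
print(s["time_s"],s["ee_pos"].round(1),"F bed",(R.T@s["contact_force"]).round(1),"M",s["wrist_torque"].round(2),"w",round(s["width"],3))
p,d=manip.capture("scene");cv2.imwrite(f"pics/scene{k}.png",p);W=cloud("scene",d);np.save(f"sceneW{k}.npy",W)
lid(W,np.array([588,-141,55.]),-15.7,s["ee_pos"])
cv2.imwrite(f"pics/g{k}.png",cv2.resize(p[150:260,290:430],None,fx=5,fy=5,interpolation=cv2.INTER_CUBIC))
E
python3 look.py 6
```

```text
10.875 [ 572.9 -131.5  107.9] F bed [-2.5 -0.2 -3.5] M [0.2  1.05 0.01] w 0.043
tcp bed [ 6.8  5.1 55.2] n 310 plane [-6.0000e-02  2.0000e-03  3.5477e+01] ((-4.2306365966796875, 1.6947708129882812), (198.7423858642578, 74.52997589111328), 88.70936584472656)
[-41.1 -38.5 -37.   31.1  33.2  33.5] [-97.6 -94.7 -88.4  95.3 100.  101.9]
```

View pics/g6.png

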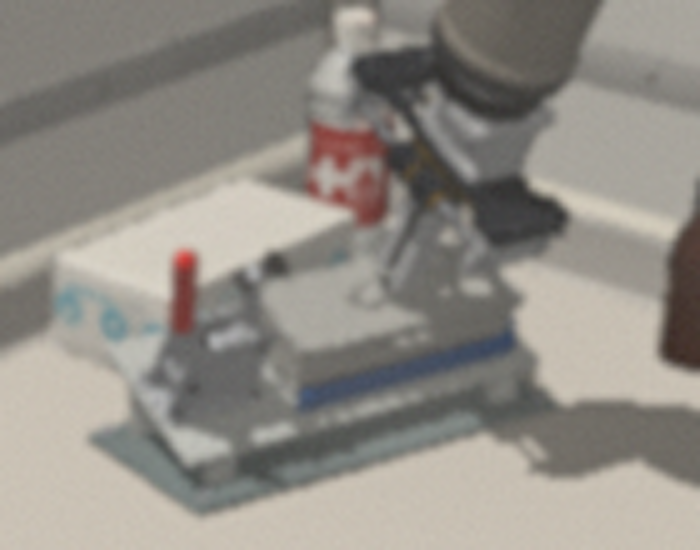

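Emit:
send_rows(
  commands=[
    [[1.2,-0.3,-2.7],[0,0,0]],
    [[2.4,-0.7,-5.4],[0,0,0]],
    [[3.1,-0.9,-6.8],[0,0,0]],
    [[3.7,-1,-8.3],[0,0,0]],
    [[3.7,-1,-8.3],[0,0,0]],
    [[3.7,-1,-8.3],[0,0,0]],
  ],
)

```text
time_s: 11.68
ee_pos: [573.3, -131.5, 97.5]
ee_rot: [0.325, -0.431, 0.672, -0.507]
contact_force: [-27.2, 9.1, 18.2]
width: 0.047
```

```bash
python3 look.py 7
```

```text
11.675 [ 573.3 -131.5   97.5] F bed [-18.3   1.4  28.6] M [1.67 4.69 0.19] w 0.047
tcp bed [ 2.8  5.2 45.6] n 293 plane [-1.0000e-02  4.0000e-03  3.5454e+01] ((-4.3808135986328125, 2.986602783203125), (205.5924072265625, 79.61700439453125), 88.05034637451172)
[-43.6 -37.1 -35.1  33.5  35.5  36.8] [-99.1 -95.3 -89.4  94.7  97.8 106.9]
```

Emit:
send_rows(
  commands=[
    [[-1,0.3,0.4],[0,0,0]],
    [[-2.6,0.8,0],[0,0,0]],
    [[-3.8,1.1,-0.3],[0,0,0]],
    [[-3.8,1.1,-0.3],[0,0,0]],
    [[-3.8,1.1,-0.3],[0,0,0]],
  ],
)

```text
time_s: 12.35
ee_pos: [572.7, -131.5, 98.8]
ee_rot: [0.324, -0.429, 0.673, -0.507]
contact_force: [-1.3, -0.1, -4.1]
width: 0.042
```

```bash
python3 look.py 8
```

```text
12.35 [ 572.7 -131.5   98.8] F bed [-2.9 -0.4 -3.2] M [ 0.22  1.2  -0.  ] w 0.042
tcp bed [ 2.8  5.  47. ] n 308 plane [-0.043 -0.    35.368] ((-3.396068572998047, 4.3861236572265625), (74.81710815429688, 199.0615234375), 0.012424885295331478)
[-40.8 -37.1 -35.1  30.4  33.2  34. ] [-95.1 -93.3 -87.9  96.7  98.6 103.9]
```

Emit:
send_rows(
  commands=[
    [[-0.8,0.2,-0.8],[0,0,0]],
    [[-1.8,0.5,-1.3],[0,0,0]],
    [[-2.7,0.7,-1.7],[0,0,0]],
    [[-3.6,1,-2.1],[0,0,0]],
    [[-4.4,1.2,-2.5],[0,0,0]],
    [[-4.4,1.2,-2.5],[0,0,0]],
    [[-4.4,1.2,-2.5],[0,0,0]],
  ],
)

```text
time_s: 13.28
ee_pos: [568.7, -130.3, 96.6]
ee_rot: [0.324, -0.429, 0.674, -0.508]
contact_force: [2.2, -0.9, -1.7]
width: 0.045
```

```bash
python3 look.py 9
```

```text
13.275 [ 568.7 -130.3   96.6] F bed [ 1.4 -0.3 -2.6] M [-0.04 -0.02  0.  ] w 0.045
tcp bed [-1.9  5.1 46.8] n 297 plane [ 1.6000e-02 -4.0000e-03  3.5649e+01] ((-0.3295783996582031, 2.7410049438476562), (202.644775390625, 73.4368896484375), 89.0307388305664)
[-35.6 -34.9 -33.1  32.1  36.9  37.8] [-98.5 -95.4 -90.8  96.9  99.  104.5]
```

Emit:
send_rows(
  commands=[
    [[-0.5,-1.7,0],[0,0,0]],
    [[-0.9,-3.4,0],[0,0,0]],
    [[-1.4,-5,0],[0,0,0]],
    [[-1.9,-6.7,0],[0,0,0]],
    [[-1.9,-6.7,0],[0,0,0]],
    [[-1.9,-6.7,0],[0,0,0]],
  ],
)

```text
time_s: 14.08
ee_pos: [566.9, -134.8, 96.4]
ee_rot: [0.324, -0.429, 0.672, -0.509]
contact_force: [4.2, 15.5, 0.8]
width: 0.046
```

```bash
python3 look.py 10
```

```text
14.075 [ 566.9 -134.8   96.4] F bed [ 0.2 16.   0.8] M [ 3.15 -0.46  1.56] w 0.046
tcp bed [-2.5  0.3 46.8] n 322 plane [1.8000e-02 1.7000e-02 3.5372e+01] ((2.080047607421875, 3.6732559204101562), (75.43329620361328, 202.376220703125), 1.8029029369354248)
[-38.7 -34.9 -33.   35.3  36.7  38.7] [-98.4 -93.4 -85.8  98.8 101.8 105.5]
```

View pics/g10.png

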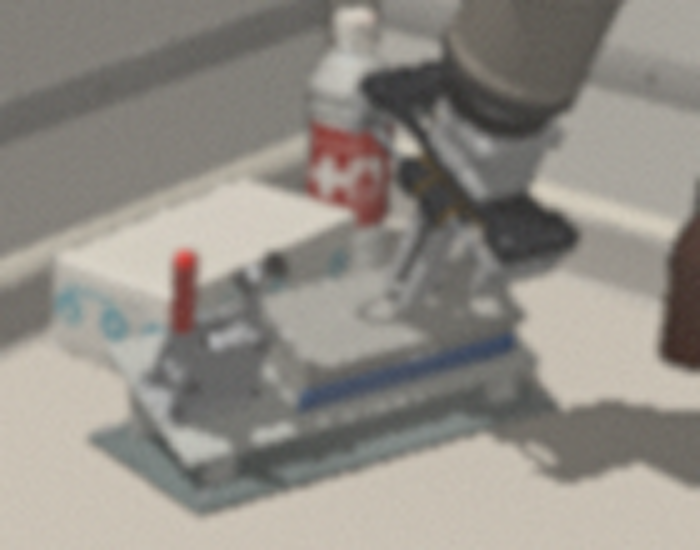

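Emit:
send_rows(
  commands=[
    [[0.3,1.2,0],[0,0,0]],
    [[-0.6,1.4,-0.4],[0,0,0]],
    [[-1.4,1.6,-0.9],[0,0,0]],
    [[-2.3,1.9,-1.3],[0,0,0]],
    [[-2.3,1.9,-1.3],[0,0,0]],
    [[-2.3,1.9,-1.3],[0,0,0]],
  ],
)

```text
time_s: 14.88
ee_pos: [566.3, -134.5, 96.4]
ee_rot: [0.323, -0.428, 0.674, -0.509]
contact_force: [9.4, 6.3, 4.3]
width: 0.044
```

```bash
python3 look.py 11
```

```text
14.875 [ 566.3 -134.5   96.4] F bed [8.5 8.7 0.8] M [ 1.22 -1.82  0.87] w 0.044
tcp bed [-3.   0.4 47.1] n 279 plane [4.7000e-02 1.1000e-02 3.6018e+01] ((1.0541534423828125, 3.4223861694335938), (72.32136535644531, 199.058837890625), 0.19214875996112823)
[-35.4 -33.8 -32.4  33.4  36.2  37. ] [-96.2 -93.5 -87.4  97.4 100.3 102.9]
```

Emit:
send_rows(
  commands=[
    [[0.9,-0.3,0.3],[0,0,0]],
    [[1.5,-0.4,-1],[0,0,0]],
    [[1.5,-0.4,-1],[0,0,0]],
    [[1.5,-0.4,-1],[0,0,0]],
  ],
)

```text
time_s: 15.42
ee_pos: [567.6, -134.2, 95.2]
ee_rot: [0.323, -0.428, 0.673, -0.509]
contact_force: [7.1, 10.2, 6.4]
width: 0.047
```

```bash
python3 look.py 12
```

```text
15.425 [ 567.6 -134.2   95.2] F bed [ 6.3 11.8  4.1] M [ 2.06 -1.58  1.24] w 0.047
tcp bed [-2.5  1.  45.6] n 325 plane [3.4000e-02 1.0000e-03 3.5956e+01] ((-0.056949615478515625, 3.6805191040039062), (198.85867309570312, 74.0985107421875), 89.88127899169922)
[-37.3 -35.  -33.3  31.7  35.   37.1] [-95.7 -92.4 -88.1  98.2 101.  103.1]
```

Emit:
send_rows(
  commands=[
    [[0,0,0],[0,0,0]],
    [[0,0,0],[0,0,0]],
    [[0,0,0],[0,0,0]],
    [[0,0,0],[0,0,0]],
    [[0,0,0],[0,0,0]],
    [[0,0,0],[0,0,0]],
  ],
  grip=-0.3,
)

```text
time_s: 16.23
ee_pos: [565.5, -135.5, 94.0]
ee_rot: [0.324, -0.429, 0.673, -0.507]
contact_force: [-0.1, 0.5, -0.2]
width: 0.638
```

```bash
python3 look.py 13
```

```text
16.225 [ 565.5 -135.5   94. ] F bed [-0.3  0.5 -0.1] M [ 0.03  0.49 -0.03] w 0.638
tcp bed [-4.5 -0.7 45.1] n 289 plane [ 7.0000e-03 -1.0000e-03  3.5364e+01] ((2.005054473876953, 3.2950439453125), (200.73330688476562, 77.13011932373047), 89.44026184082031)
[-36.8 -33.1 -31.5  38.1  40.1  41.2] [-96.8 -89.3 -86.2  98.6 102.  103.8]
```

View pics/g13.png

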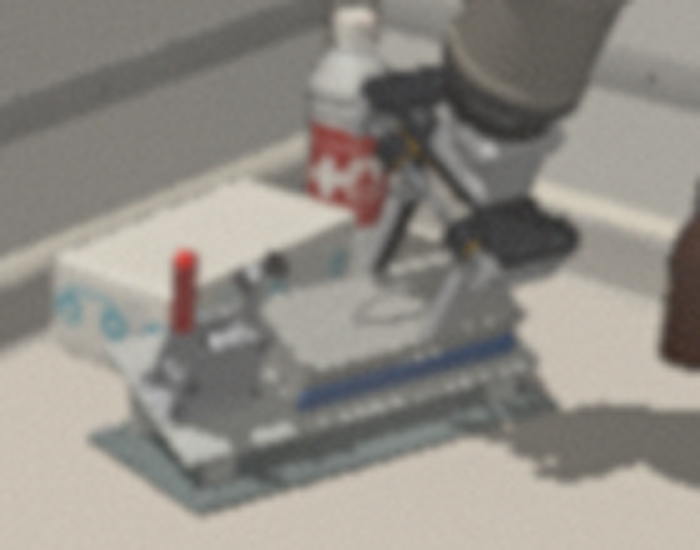

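Emit:
send_rows(
  commands=[
    [[-4,1,9],[0,0,0]],
    [[-12,3.4,27],[0,0,0]],
    [[-24,7,54],[0,0,0]],
    [[-24,7,90],[0,0,0]],
    [[-20,20,130],[0,0,0]],
    [[-5,60,160],[0,0,0]],
    [[10,105,170],[0,0,0]],
    [[20,150,170],[0,0,0]],
    [[25,185,170],[0,0,0]],
    [[25,185,170],[0,0,0]],
  ],
  grip=1,
)

```text
time_s: 17.52
ee_pos: [590.8, 52.3, 263.9]
ee_rot: [0.325, -0.428, 0.673, -0.508]
contact_force: [-0.9, -0.4, 0.1]
width: 0.004
```

Run:
```python
from kin import *
s=manip.read_state();R=Rbed(-15.7);o=np.array([588,-141,55.])
print(s["time_s"],s["ee_pos"].round(1),((s["ee_pos"]-o)@R).round(1),s["contact_force"].round(1),s["q"].round(2),s["width"])
for n in("scene","top"):
    p,d=manip.capture(n);cv2.imwrite(f"pics/{n}14.png",p);np.save(f"{n}W14.npy",cloud(n,d))
```

```text
17.525 [590.8  52.3 263.9] [ 43.3 186.9 210.3] [-0.9 -0.4  0.1] [-1.15 -0.    0.82  2.09  0.38  0.73 -0.85] 0.0036408147623670298
```

View pics/top14.png

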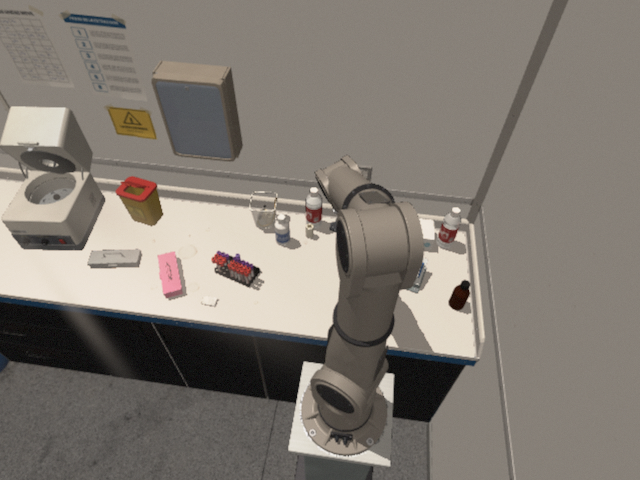

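View pics/scene14.png

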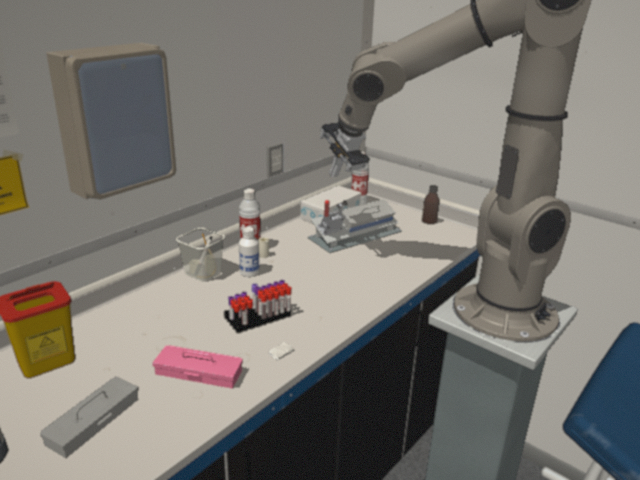

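Run:
```python
from boxov import *
from kin import *
o=np.array([588,-141,55.]);R=Rbed(-15.7)
s=cv2.imread("pics/scene14.png");t=cv2.imread("pics/top14.png")
ob=o+R@np.array([-2,-2,0.])
def both(img,n,box,k):
    a=ov(img,n,R,ob,box,k);x0,y0,x1,y1=box
    for p,q in lines_bed():
        P=[tuple(((proj(n,R@np.array(v,float)+o)-[x0,y0]+.5)*k).astype(int)) for v in(p,q)]
        cv2.line(a,P[0],P[1],(255,0,255),1)
    return a
cv2.imwrite("pics/hs.png",both(s,"scene",(310,180,410,250),8));cv2.imwrite("pics/ht.png",both(t,"top",(370,240,440,300),9))
W=np.load("sceneW14.npy");P=W[np.isfinite(W).all(2)];Q=(P-o)@R
m=(abs(Q[:,0])<60)&(abs(Q[:,1])<125)
H=Q[m&(Q[:,2]>49)&(Q[:,2]<68)];print("bar",len(H),cv2.minAreaRect(H[:,:2].astype(np.float32)),H.mean(0).round(1),H[:,2].max())
L=Q[m&(Q[:,2]>30)&(Q[:,2]<45)];A=np.c_[L[:,:2],np.ones(len(L))];print(np.linalg.lstsq(A,L[:,2],rcond=None)[0].round(3),cv2.minAreaRect(L[:,:2].astype(np.float32)))
```

```text
bar 29 ((-3.7522873878479004, 45.63847351074219), (14.499567985534668, 154.25856018066406), 2.1448183059692383) [-2.3  7.  57.1] 66.23735696163361
[-2.0000e-03  5.0000e-03  3.5969e+01] ((-3.045787811279297, 11.055999755859375), (79.32937622070312, 221.42031860351562), 0.07838085293769836)
```

View pics/hs.png

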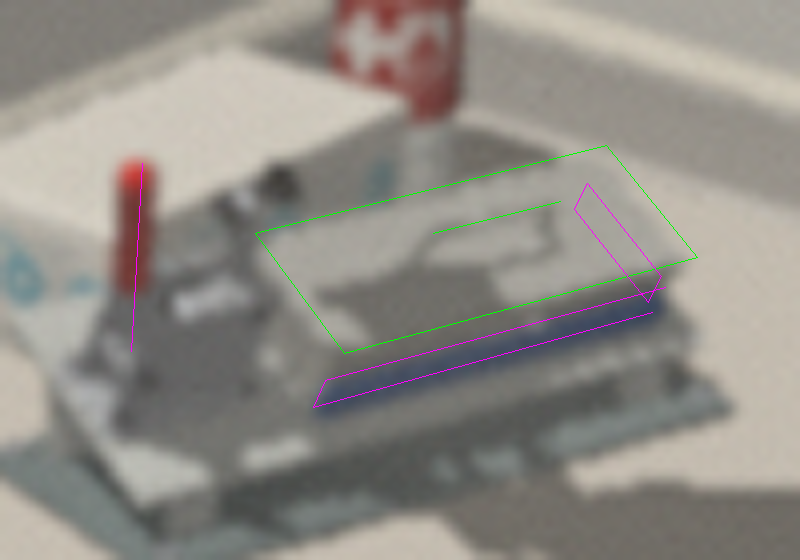

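View pics/ht.png

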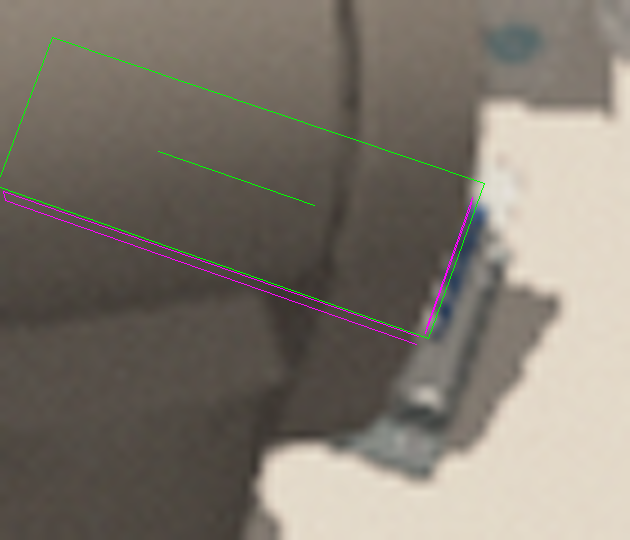

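The overlay shows the box home: its lid outline matches the model at (258,235)–(695,258), its bar lies at (430,235)–(558,207), and the handle is still up. Next I plan the handle push.

```bash
cat > arc.py <<'E'
from kin import *
o=np.array([588,-141,55.]);R=Rbed(-15.7)
def tcp(th,r=90,gap=0,hw=8):
    t=np.radians(th);u=np.array([np.sin(t),np.cos(t)]);n=np.array([-np.cos(t),np.sin(t)])
    c=np.array([180,29])+r*u+(8.5+gap)*n
    return R@np.array([0,c[0]-hw,c[1]])+o, c
E
python3 - <<'E'
from arc import *
s=manip.read_state();p=s["ee_pos"]
for b in((0,184,170),(0,184,121)):
    w=R@np.array(b,float)+o;print(b,w.round(1),(w-p).round(1))
w0=w
for th in(16,24,32,40,48,56,64,72,80,86,90,94,97,99):
    a,c=tcp(th,gap=0);print(th,c.round(1),(a-w0).round(1))
E
```

```text
(0, 184, 170) [568.6  55.6 209.1] [-21.8   6.4 -54.8]
(0, 184, 121) [588.6  50.  164.7] [ -1.8   0.8 -99.2]
16 [196.6 117.9] [ 2.5  4.1 -2.8]
24 [208.8 114.7] [ 7.1 15.5 -5.7]
32 [220.5 109.8] [ 12.3  26.1 -10.1]
40 [231.3 103.4] [ 17.8  35.9 -15.9]
48 [241.2  95.5] [ 23.7  44.4 -23.1]
56 [249.9  86.4] [ 29.7  51.7 -31.4]
64 [257.2  76.1] [ 35.9  57.6 -40.7]
72 [263.   64.9] [ 42.   61.9 -50.8]
80 [267.2  53. ] [ 48.   64.6 -61.6]
86 [269.2  43.8] [ 52.3  65.5 -70. ]
90 [270.   37.5] [ 55.1  65.5 -75.7]
94 [270.4  31.2] [ 57.7  65.2 -81.4]
97 [270.4  26.5] [ 59.7  64.6 -85.7]
99 [270.2  23.3] [ 60.9  64.1 -88.5]
```

Emit:
send_rows(
  commands=[
    [[-11,3,-20],[0,0,0]],
    [[-22,6.4,-55],[0,0,0]],
    [[-15,4.5,-72],[0,0,0]],
    [[-8,2.5,-87],[0,0,0]],
    [[-1.8,0.8,-99],[0,0,0]],
    [[-1.8,0.8,-99],[0,0,0]],
    [[-1.8,0.8,-99],[0,0,0]],
  ],
)

```text
time_s: 18.5
ee_pos: [588.7, 49.6, 165.6]
ee_rot: [0.323, -0.429, 0.674, -0.507]
contact_force: [0.2, -0.5, -0.2]
width: 0.002
```

```bash
cat > look2.py <<'E'
import sys
from arc import *
k=sys.argv[1]
s=manip.read_state()
print(s["time_s"],s["ee_pos"].round(1),"bed",((s["ee_pos"]-o)@R).round(1),"F bed",(R.T@s["contact_force"]).round(1),"w",round(s["width"],3),s["q"].round(2))
for n,b in(("scene",(270,150,410,260)),):
    p,d=manip.capture(n);cv2.imwrite(f"pics/{n}{k}.png",p);np.save(f"{n}W{k}.npy",cloud(n,d))
    cv2.imwrite(f"pics/h{k}.png",cv2.resize(p[b[1]:b[3],b[0]:b[2]],None,fx=5,fy=5,interpolation=cv2.INTER_CUBIC))
E
python3 look2.py 15
```

```text
18.5 [588.7  49.6 165.6] bed [  0.6 183.7 121.7] F bed [ 0.2 -0.5 -0.3] w 0.002 [-1.05  0.18  0.79  2.2   0.23  0.45 -0.77]
```

View pics/h15.png

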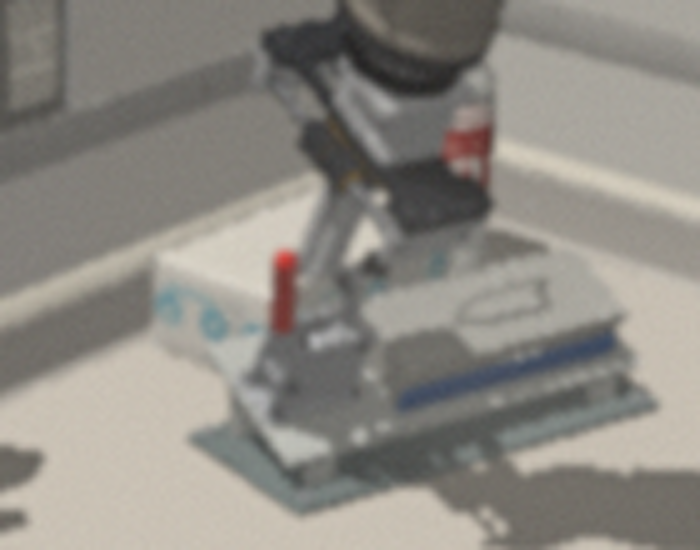

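The closed fingers stand on the inner (box) side of the red handle at (285,290), with no contact yet. Pushing along the arc now.

Emit:
send_rows(
  commands=[
    [[2.5,4,-3],[0,0,0]],
    [[5,10,-4.5],[0,0,0]],
    [[7,15.5,-6],[0,0,0]],
    [[9.7,21,-8],[0,0,0]],
    [[12.3,26,-10],[0,0,0]],
    [[15,31,-13],[0,0,0]],
    [[18,36,-16],[0,0,0]],
    [[21,40,-20],[0,0,0]],
    [[24,44.5,-23],[0,0,0]],
    [[24,44.5,-23],[0,0,0]],
  ],
)

```text
time_s: 19.8
ee_pos: [612.9, 95.2, 141.8]
ee_rot: [0.324, -0.429, 0.673, -0.507]
contact_force: [-0.6, 0.3, 0.5]
width: 0.005
```

```bash
python3 look2.py 16
```

```text
19.8 [612.9  95.2 141.8] bed [  0.5 234.1  95.5] F bed [-0.4  0.1  0.7] w 0.005 [-1.04  0.3   0.73  2.15  0.15  0.42 -0.77]
```

View pics/h16.png

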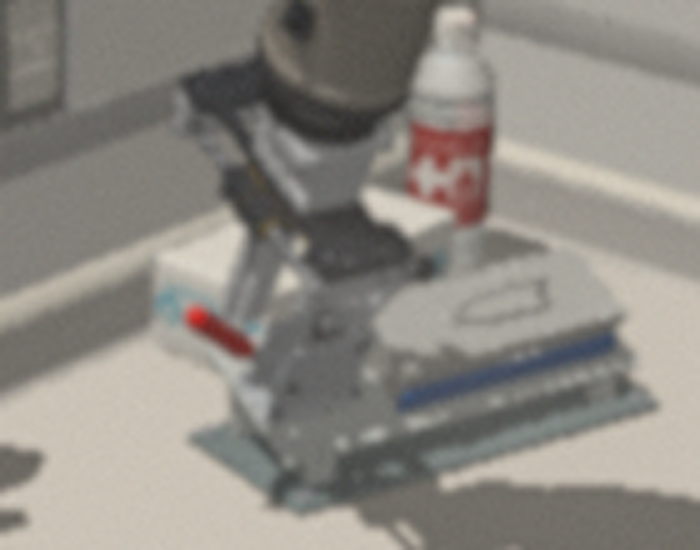

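Emit:
send_rows(
  commands=[
    [[3,3.7,-4],[0,0,0]],
    [[6,7.3,-8.3],[0,0,0]],
    [[9,10.3,-13],[0,0,0]],
    [[12.2,13.2,-17.6],[0,0,0]],
    [[15,15.5,-22.6],[0,0,0]],
    [[18.3,17.5,-27.7],[0,0,0]],
    [[21.3,19,-33],[0,0,0]],
    [[24.3,20.2,-38.5],[0,0,0]],
    [[24.3,20.2,-38.5],[0,0,0]],
  ],
)

```text
time_s: 20.98
ee_pos: [637.2, 115.0, 103.2]
ee_rot: [0.324, -0.429, 0.673, -0.507]
contact_force: [-2.1, -0.1, 2.3]
width: 0.008
```

```bash
python3 look2.py 17
```

```text
20.975 [637.2 115.  103.2] bed [  0.5 259.7  53. ] F bed [-0.8 -0.7  2.9] w 0.008 [-0.96  0.41  0.65  2.11  0.08  0.35 -0.75]
```

View pics/h17.png

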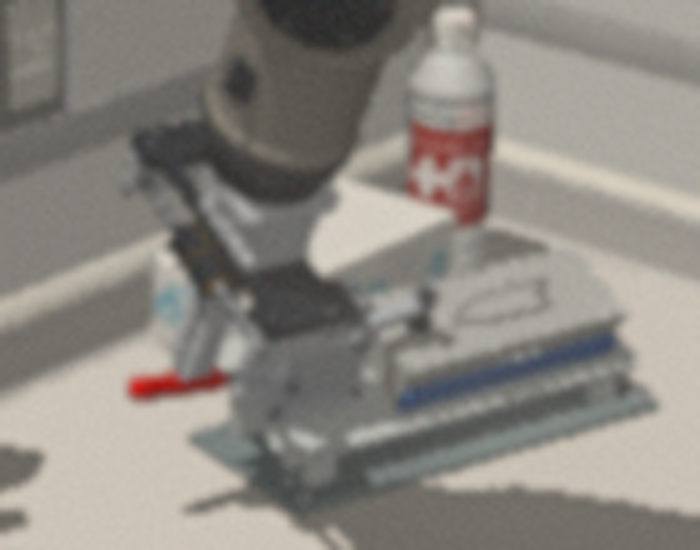

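Emit:
send_rows(
  commands=[
    [[2.2,0.5,-4.2],[0,0,0]],
    [[4.3,0.9,-8.4],[0,0,0]],
    [[5.7,0.9,-11.2],[0,0,0]],
    [[7.1,0.9,-14.1],[0,0,0]],
    [[8.4,0.8,-17],[0,0,0]],
    [[9.7,0.6,-19.8],[0,0,0]],
    [[10.7,0.3,-22],[0,0,0]],
    [[11.7,0,-24.1],[0,0,0]],
    [[11.7,0,-24.1],[0,0,0]],
    [[11.7,0,-24.1],[0,0,0]],
  ],
)

```text
time_s: 22.28
ee_pos: [648.8, 115.1, 79.8]
ee_rot: [0.324, -0.429, 0.673, -0.507]
contact_force: [-10.2, 0.2, 15.2]
width: 0.007
```

```bash
python3 look2.py 18
```

```text
22.275 [648.8 115.1  79.8] bed [  0.7 263.   27. ] F bed [-2.5 -2.6 18. ] w 0.007 [-0.91  0.46  0.6   2.1   0.05  0.31 -0.73]
```

View pics/h18.png

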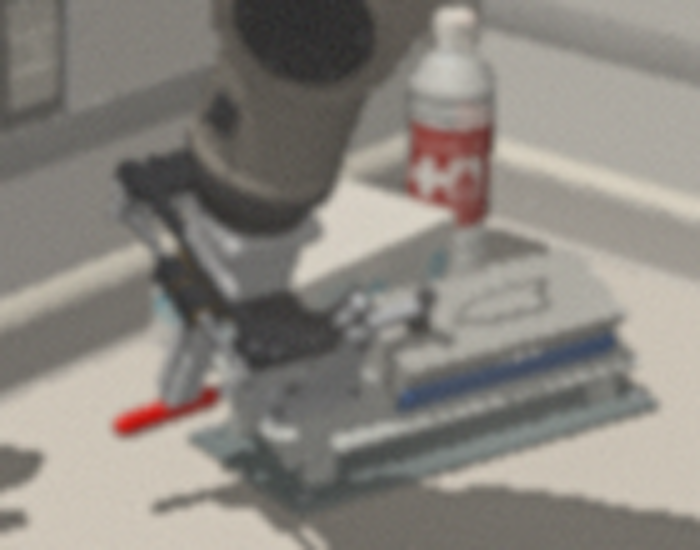

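Emit:
send_rows(
  commands=[
    [[0.3,0,-0.8],[0,0,0]],
    [[0.6,-0.1,-1.5],[0,0,0]],
    [[0.6,-0.1,-1.5],[0,0,0]],
  ],
)

```text
time_s: 22.7
ee_pos: [649.2, 115.0, 79.0]
ee_rot: [0.323, -0.43, 0.673, -0.507]
contact_force: [-26.2, 1.5, 40.0]
width: 0.002
```

```bash
python3 look2.py 19
```

```text
22.7 [649.2 115.   79. ] bed [  0.8 263.   26.2] F bed [-6.3 -5.6 47.1] w 0.002 [-0.91  0.46  0.6   2.1   0.05  0.31 -0.73]
```

The handle is on its hard stop: force rises stiffly at z = 26 mm, against 26.5 predicted. Backing straight off.

Emit:
send_rows(
  commands=[
    [[-0.8,0.2,1.8],[0,0,0]],
    [[-4,1.1,9],[0,0,0]],
    [[-12,3.4,27],[0,0,0]],
    [[-24,6.8,54],[0,0,0]],
    [[-40,11,90],[0,0,0]],
    [[-55,30,130],[0,0,0]],
    [[-70,70,160],[0,0,0]],
    [[-85,110,180],[0,0,0]],
    [[-100,150,190],[0,0,0]],
    [[-110,185,190],[0,0,0]],
    [[-110,185,190],[0,0,0]],
  ],
)

```text
time_s: 24.12
ee_pos: [538.3, 303.1, 268.0]
ee_rot: [0.325, -0.428, 0.672, -0.509]
contact_force: [0.2, -0.1, -0.0]
width: 0.002
```

Run:
```python
from boxov import *
from arc import *
s=manip.read_state();print(s["time_s"],s["ee_pos"].round(1),s["contact_force"].round(1),s["q"].round(2))
ob=o+R@np.array([-1,-2,0.])
for n,b,k in(("scene",(290,170,410,260),6.6),("top",(330,215,440,295),7)):
    p,d=manip.capture(n);cv2.imwrite(f"pics/{n}20.png",p);W=cloud(n,d);np.save(f"{n}W20.npy",W)
    a=ov(p,n,R,ob,b,k)
    t=np.radians(97.4);u=np.array([0,np.sin(t),np.cos(t)])
    P=[tuple(((proj(n,R@(np.array([0,180,29])+l*u)+o)-[b[0],b[1]]+.5)*k).astype(int)) for l in(55,127)]
    cv2.line(a,P[0],P[1],(0,255,0),1);cv2.imwrite(f"pics/f{n}.png",a)
    Q=(W[np.isfinite(W).all(2)]-o)@R;m=(abs(Q[:,0])<60)&(Q[:,1]>-115)&(Q[:,1]<45)
    L=Q[m&(Q[:,2]>30)&(Q[:,2]<45)];A=np.c_[L[:,:2],np.ones(len(L))];print(n,np.linalg.lstsq(A,L[:,2],rcond=None)[0].round(3),np.percentile(L[:,0],[1,99]).round(1),np.percentile(L[:,1],[0.5,99]).round(1))
```

```text
24.125 [538.3 303.1 268. ] [ 0.2 -0.1 -0. ] [-1.55  0.17  0.8   1.95  0.33  0.87 -1.23]
scene [2.0000e-03 6.0000e-03 3.6066e+01] [-37.   35.4] [-95.7  43.1]
top [1.000e-02 2.000e-03 3.721e+01] [-38.6  31.3] [-98.1  43.6]
```

View pics/fscene.png

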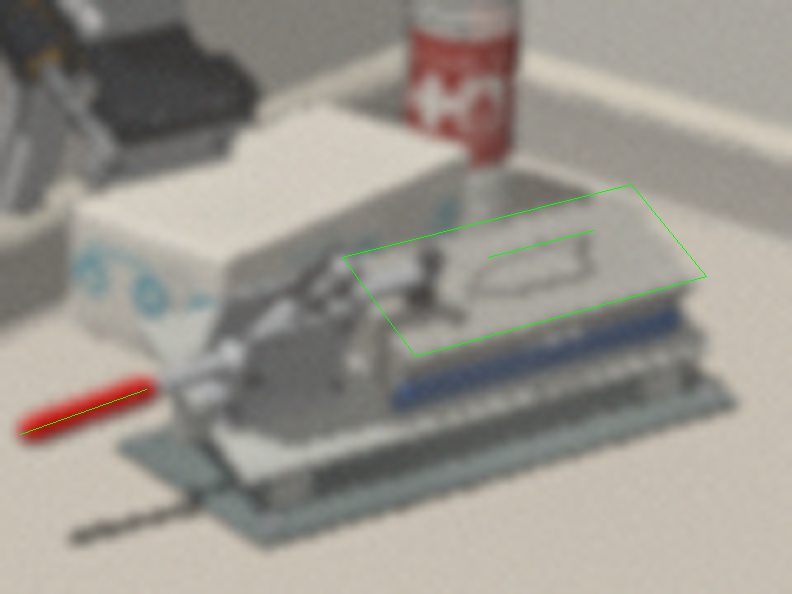

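View pics/ftop.png

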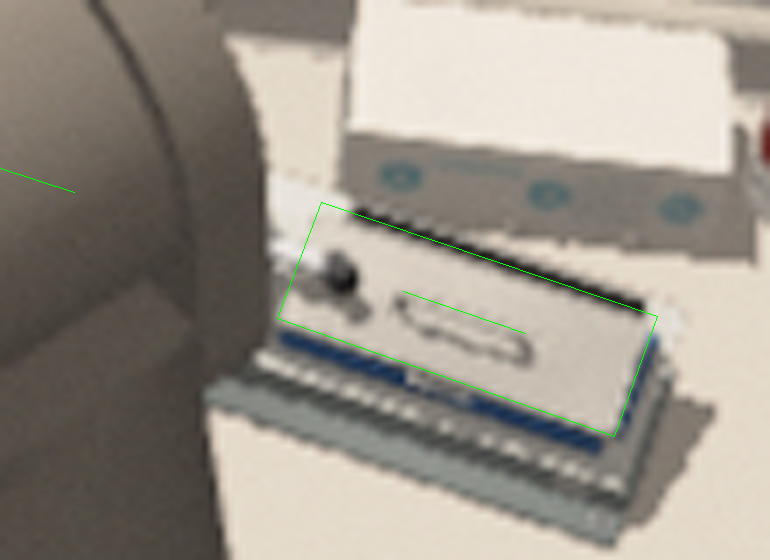

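Both views agree. The red handle lies on the predicted clamped line, (20,434)–(148,390) in the scene crop. The pad is on the lid at (345,290) in the top crop, and the box edges match the home outline. One last bystander check before handing in.

Run:
```python
from kin import *
a=cv2.imread("pics/scene1.png");
s=manip.read_state();print(s["time_s"],s["contact_force"].round(1))
p,_=manip.capture("scene");cv2.imwrite("pics/scene21.png",p)
ga,gb=[cv2.cvtColor(x,cv2.COLOR_BGR2GRAY).astype(np.float32) for x in(a,p)]
for nm,(x0,y0,x1,y1) in dict(white=(238,228,260,277),tape=(259,237,269,258),brown=(421,184,441,225)).items():
    r=cv2.matchTemplate(gb[y0-10:y1+10,x0-10:x1+10],ga[y0:y1,x0:x1],cv2.TM_CCOEFF_NORMED);_,m,_,l=cv2.minMaxLoc(r);print(nm,round(m,2),"shift px",l[0]-10,l[1]-10)
k=cv2.imread("pics/scene20.png");print("moved since 20:",np.abs(k[185:250,290:410].astype(int)-p[185:250,290:410]).mean())
cv2.imwrite("pics/z21.png",cv2.resize(p[180:300,220:460],None,fx=3.3,fy=3.3))
```

```text
24.225 [ 0.2 -0.4 -0.2]
white 1.0 shift px 0 0
tape 1.0 shift px 0 0
brown 0.97 shift px 0 0
moved since 20: 1.6535897435897435
```

View pics/z21.png

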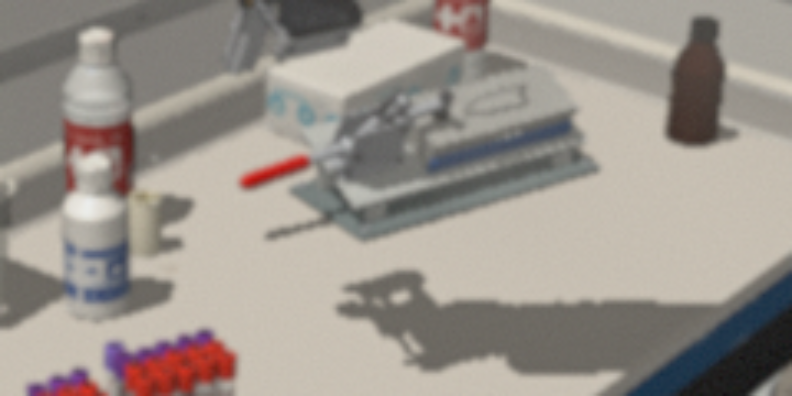

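The handle stays down, the box is home, and the robot is clear. White bottle (95,235), tape roll (146,223) and brown bottle (696,90) are unmoved.

```bash
python3 -c "
from rig import manip
print(manip.sign_off())"
```

```text
the job is handed in; nothing more can be done
None
```

The box is on the cradle and clamped, and I handed the job in at about 24 s of the 58 s allowed; no verdict was reported.

**What I did:** I took the grey box beside the white bottle. The arm had hidden it at first. The other grey box was the same size but 1.09 m away, out of reach, and the pink one was excluded. I lifted it by the loop (about 0.48 kg) and set it on the bed. I then slid it until I felt contact at the end stop and the ledge, let go, and pushed the handle round its arc with closed fingers onto its hard stop.

**What the last checks showed:**
- **Box:** it lies flat within about 0.6°, and its outline and bar match the home model in both cameras.
- **Handle:** it lies on the predicted clamped line and stayed down after I backed off.
- **Pad:** the pictures show it resting on the lid. I could not measure its force.
- **Bystanders:** all three showed 0 px shift, and the robot was touching nothing.

**What disagreed or ran high:**
- **Lid position:** depth readings put the lid 2 to 4 mm from where ledge and stop contact imply, about the calibration error. I trusted the felt contact.
- **Push force:** my last push against the handle's stop reached about 47 N, through the fingertips. That is well under the 120 N wrist limit. The 40 N limit is for the arm and gripper body, and I took it not to cover the fingers.

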